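Lay the two supper boards

ROBOT

A 6-joint arm with a two-finger parallel gripper is mounted at the origin on a cart in front of the work surface, level with it; the furniture and walls round the work are solid. World frame = base frame: x ahead of the robot, y to its left, z up, the work surface at z = 0. Lengths are in m, angles in rad, forces in N, time in s.
With the tool pointing down it reaches from about 0.425 to 0.95 m from the base axis. Payload 3.5 kg.
Tool frame: the origin (TCP) lies at the very end of the fingers, on their centre line; the grasp point (between the pads) lies 19 mm behind it; z points along the fingers, y is the line along which they close (so a half turn about z gives the same grasp; the last joint's range is limited). The gripper opens to 85 mm and grips with 20 to 120 N. Pads are 22 mm wide; open, the fingers measure 114 mm over their backs; the gripper's body (76 mm by 85 mm) begins 54 mm behind the grasp point. The pads swing forward as they close: fully open they stand 13 mm farther back than shut.
Start: joints at [-1.315, 0.286, 1.577, -0, 1.279, -0.15], TCP at [0.266, -0.62, 0.231] pointing down, gripper open.
Joint ranges: [-2.77, 2.77], [-0.9, 2.22], [0.21, 2.48], [-1.53, 4.67], [0.24, 2.81], [-2.84, 2.84]. Speed limits (rad/s): [2.79, 2.79, 3.14, 3.14, 3.14, 3.14].

INTERFACE

Orientations are given as a unit quaternion [x, y, z, w].
In Python, from plant import get_state, read_camera, sign_off, recognise gives the robot as it stands.
- The arm moves only by the tool arm_command, never from a script. Its argument "steps" is a list of rows, each an object with "translation": the shift along the tool's x, y, z scaled (see below), a list of three; "twist": the turn, a rotation vector about the tool's x, y, z scaled (see below), a list of three; "fingers": the opening, from -1 (shut) to 1 (fully open). In form: [{"translation": [x, y, z], "twist": [rx, ry, rz], "fingers": fingers}, ...]. A call has 1 to 5 rows; each row is the pose to reach, as a shift and turn from the pose commanded when the call began, along the tool's axes at that moment; what a row does not reach only later rows make up. The controller multiplies each number of a shift by 75 cm and each number of a turn by 60 degrees. A row lasts 1/8 s, in which the tool goes at most 62.5 mm and 10.7 degrees, less where a joint would pass 70% of its speed; a pose out of reach is approached as far as the arm can. A call with a number of a shift or a turn outside -1 to 1 is refused whole. A call with a gripper value outside its range is refused whole. The fingers move at their own pace and stop on an object; "grip_force" is the grip in N (left out, the last holds). Time passes only in rows, so rows that repeat a pose let the fingers close. It gives the time, the measured TCP pose, the force, the opening and the grip force at its end, in the units of the state.
- get_state(): the state, without advancing time (a new reading comes with each control period).
- read_camera(name): name is "scene" or "top" or "wrist"; returns a dict with "pixels" (420x560x3 uint8, red, green, blue), "K" (3x3 intrinsics, pixels), "R" (3x3) and "t" (3): a world point X has camera coordinates R X + t; the wrist camera has in their place "T_tool_cam" (4x4, takes a point from camera to tool coordinates, whose origin is the TCP and whose axes are the flange's). Camera axes: x right, y down, z forward; pixel columns grow to the right and rows downward; lengths in m; the calibration is good to about 2 mm. The wrist camera is an equidistant fisheye: a pixel r from the principal point sees the ray r / f radians off the axis. A picture is of the moment at which its call begins: read the wrist's pose just before it. There is no depth.
- sign_off(): hands the job in; it is judged then, once.
Trained networks look in a picture, given as the dict that the camera call returned (one of the last four; its "shot" number tells which), for a name from the list of things; names that differ only in an ending like _2 or _b are one class to them, and where a whole thing is asked for, a point or a joint stands for the part that bears it (a point fixed in the world has none). Each returns a list of dicts, best first, with "conf" (0 to 1); they miss things now and then, are a little off and sometimes report something else, mostly with a low value. They report only what shows in the picture. A call takes as long as a camera call.
- recognise(picture, query): "point" ([row, column] in pixels, amid what is visible of it).
The state is a dict: "time": time; "qpos": joint angles; "dq": joint speeds; "joint_efforts": joint torques, N m; "eef_pos": TCP position; "tcp_rot": TCP orientation; "contact_force": force on the tool from outside, world axes, zero at the start; "wrist_torque": the same for the moment, N m; "opening": opening from 0.0 (shut) to 1.0 (fully open); "finger_force": force on a finger pad.
Only numpy, scipy, OpenCV 4.12 (cv2) and the standard library are available. Lean on these libraries where they do the work, as an engineer would, in place of code of your own. Each camera call takes 0.05 s, during which the arm holds its last target. There are 200 camera calls.

TASK

Lay the two wooden supper boards. On the square-cornered board make a row on its three round dark inlays: the tea light on the middle one between the pepper mill on the left and the salt jar on the right, as seen from the robot. On the round-ended board stand the honey jar on the round inlay at the back and lay the wooden spreader in front of it, lengthwise on the long inlay; everything upright, centred on its inlay and let go, and the short tin left standing where it is.

Things in the scene. Friction and masses are not known exactly. Their poses are not given: they have to be found in the camera images.
- straight_board: Square-cornered wooden board, fixed, 130 mm deep (x, away from the robot) by 200 wide (y, to the left), 12 thick; origin at the centre of its underside. Three flush round dark inlays, 48 mm in diameter, at x = 0 and y = +64 mm (left, mill), 0 (tea light), -64 (right, salt). The three will stand only 16 to 22 mm apart: a gripper cannot reach down to the tea light once its neighbours stand.
- oval_board: Wooden board with half-round ends, fixed, 130 mm deep (x, away from the robot) by 200 wide (y, to the left), 12 thick; origin at the centre of its underside. Flush round dark inlay, 60 mm in diameter, at x = +28 mm, y = 0 (honey jar); flush long dark inlay, 140 mm along y by 24 mm, at x = -38 mm, y = 0 (spreader). Once the jar stands there is little room for a gripper above the spreader.
- mill: Turned dark wooden pepper mill, round, foot 58 mm in diameter, 170 mm tall with a small metal knob of 12 mm on top; its rounded head, 50 mm in diameter, from 123 to 159 mm above the foot, is the place to grip. About 0.18 kg. Origin at the centre of its underside, z up. It is the one near the boards, not one in the clutter right of the sink.
- salt: Small round glass spice jar with a dark cap, slim: 45 mm in diameter, 105 mm tall; straight enough to grip anywhere from 30 to 100 mm up. 0.11 kg. Origin at the centre of its underside, z up. It is the one near the boards, not one in the clutter right of the sink.
- honey: Round honey jar, wider than the salt jar, with a broad black lid: 63 mm in diameter, 94 mm tall, the lid from 83 mm up; body 60 mm wide, can be gripped from 40 mm up. 0.33 kg. Origin at the centre of its underside, z up. It is the one near the boards, not one in the clutter right of the sink.
- candle: Tea light: a flat metal cup 38 mm in diameter and 15 mm tall, 15 g; grip it across its diameter with the fingertips. Origin at the centre of its underside, z up. It is the one near the boards, not one in the clutter right of the sink.
- spreader: Flat wooden honey spreader, 130 mm long (its x), lying flat, 30 g: a handle 13 mm wide and 10 mm tall with upright sides from x = -65 to +13 mm, then a blade 22 mm wide and 5 mm thick with a round tip at +65 mm. Origin at the middle of its length, on its underside, close to its balance point; grip the handle there across its width with the fingertips. Either end may point either way when laid.
- short_tin: Short round food tin, 75 mm in diameter, 58 mm tall: a bystander, not to be moved or tipped. Origin at the centre of its underside, z up. It is the one near the boards, not one in the clutter right of the sink.

How it is judged:
By the outcome, as a careful person would: the job done as asked, in the order asked, and still so for the second after the job is handed in, with the robot touching nothing.
It also fails if it takes over 120 s, if anything falls off the work surface, if the arm or the gripper's body presses on something with over 40 N, if the wrist force passes 120 N, or if a joint passes its speed limit or range.

## Working session

There is one attempt and no reset: what is moved stays moved. The work goes in short steps, Python scripts to look and compute and a tool call to move; the robot and the scene stay as the last step left them, time stands still between calls to the robot, and variables do not carry over. Pictures are saved under pics/ and viewed, at most 14 in all, crops included, and the job is handed in when it is done.

Besides the shell and the picture viewer there is one more tool, called after "Request:" as name([rows], argument=value, ...), one row to a line, values as JSON. arm_command: Moves the arm, as the interface text tells. Shifts and turns lie within -1 to 1; 1 stands for 75 cm of shift or 60 degrees of turn. Its arguments: {"type":"object","properties":{"steps":{"type":"array"},"grip_force":{"type":"number"}},"required":["steps"]}

```bash
ls; mkdir -p pics; cat > h.py <<'E'
import numpy as np, cv2
from plant import get_state, read_camera, sign_off, recognise
from scipy.spatial.transform import Rotation as Ro
def ray(p, uv):
    K,R,t=map(np.array,(p["K"],p["R"],p["t"]))
    d=R.T@np.linalg.solve(K,[uv[0],uv[1],1.]); return -R.T@t, d/np.linalg.norm(d)
def plane(p,uv,z):
    o,d=ray(p,uv); return o+d*(z-o[2])/d[2]
def save(p,n): cv2.imwrite(f"pics/{n}.png",cv2.cvtColor(np.asarray(p["pixels"]),cv2.COLOR_RGB2BGR))
def proj(p,X):
    c=np.array(p["R"])@np.array(X)+np.array(p["t"]); q=np.array(p["K"])@c; return q[:2]/q[2]
def tri(o1,d1,o2,d2):
    A=np.array([d1,-d2]).T; s=np.linalg.lstsq(A,o2-o1,rcond=None)[0]
    a,b=o1+s[0]*d1,o2+s[1]*d2; return (a+b)/2,np.linalg.norm(a-b)
E
python3 - <<'E'
from h import *
np.set_printoptions(precision=3,suppress=True)
s=get_state();print(s)
P={n:read_camera(n) for n in("scene","top","wrist")}
for n,p in P.items(): save(p,n+"0"); print(n,p["K"],p.get("T_tool_cam"),p.get("R"),p.get("t"))
for q in "straight_board oval_board mill salt honey candle spreader short_tin".split():
    for n in P:
        r=recognise(P[n],q); print(q,n,[(np.round(d["point"],1).tolist(),round(d["conf"],2)) for d in r[:3]])
E
```

```text
pics
{'time': 0.0, 'qpos': array([-1.315,  0.287,  1.578, -0.   ,  1.279, -0.15 ]), 'dq': array([-0.002, -0.   , -0.   , -0.001,  0.001,  0.   ]), 'joint_efforts': array([  0.001, -40.598, -29.263,  -0.   ,   0.006,   0.   ]), 'eef_pos': array([ 0.266, -0.62 ,  0.23 ]), 'tcp_rot': array([ 0.979,  0.201, -0.   , -0.001]), 'contact_force': array([-0.414, -0.288, -0.599]), 'wrist_torque': array([ 0.045, -0.038, -0.009]), 'finger_force': 0.0, 'opening': 0.9982525413776118}
scene [[535.284   0.    283.601]
 [  0.    535.284 210.809]
 [  0.      0.      1.   ]] None [[ 0.841 -0.54   0.026]
 [-0.203 -0.36  -0.91 ]
 [ 0.501  0.761 -0.413]] [-0.428  0.134  1.191]
top [[420.549   0.    278.031]
 [  0.    420.549 212.016]
 [  0.      0.      1.   ]] None [[-0.008 -1.     0.029]
 [-0.989  0.004 -0.149]
 [ 0.149 -0.03  -0.988]] [-0.033  0.511  0.859]
wrist [[325.192   0.    280.183]
 [  0.    325.192 208.033]
 [  0.      0.      1.   ]] [[-0.001 -0.963 -0.268  0.068]
 [ 1.    -0.001  0.    -0.002]
 [-0.001 -0.268  0.963 -0.143]
 [ 0.     0.     0.     1.   ]] None None
straight_board scene [([195
[... 208 characters left out ...]
 215.5], 0.8)]
mill top [([249.9, 134.1], 0.72), ([241.8, 295.5], 0.33)]
mill wrist []
salt scene [([202.5, 257.6], 0.57)]
salt top [([250.5, 241.2], 0.6), ([166.6, 309.0], 0.54)]
salt wrist [([18.4, 73.3], 0.72)]
honey scene [([235.9, 299.8], 0.98), ([228.9, 330.2], 0.29)]
honey top [([242.7, 340.2], 0.63)]
honey wrist []
candle scene [([279.8, 300.2], 0.8), ([236.5, 296.9], 0.18)]
candle top [([243.2, 341.6], 0.73), ([277.4, 392.8], 0.49)]
candle wrist [([17.9, 74.1], 0.59)]
spreader scene [([203.5, 233.9], 0.45), ([230.2, 332.3], 0.34)]
spreader top [([241.3, 195.6], 0.65)]
spreader wrist []
short_tin scene [([227.6, 278.1], 0.98)]
short_tin top [([241.3, 294.0], 0.76)]
short_tin wrist []
```

View pics/scene0.png

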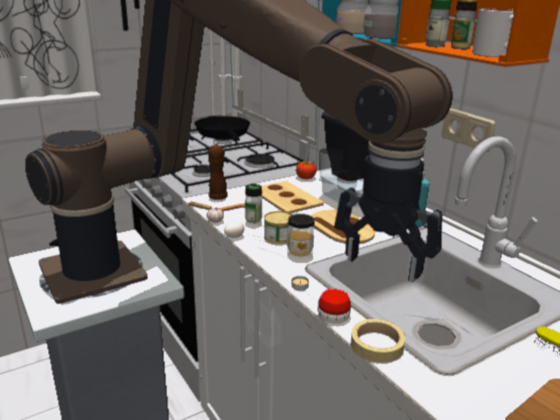

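View pics/top0.png

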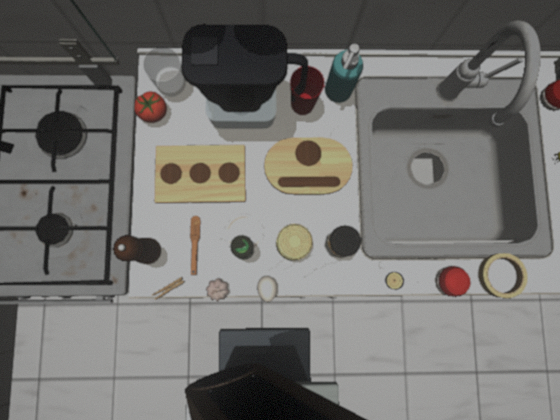

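The scene view shows the mill (217,175), salt (253,205), tin (277,230), honey (300,237) and tea light (300,283) along the front, with the boards behind. The top view confirms this: straight-board inlays at about (171|200|229,173), oval inlays at (308,153) and (309,182), spreader along x at col 195, rows 217–274, tea light at (395,281).

```bash
python3 - <<'E'
from h import *
np.set_printoptions(precision=4,suppress=True)
P={n:read_camera(n) for n in("scene","top")}
T=P["top"];S=P["scene"]
g=cv2.cvtColor(np.asarray(T["pixels"]),cv2.COLOR_RGB2GRAY)
def blob(c,r,h,thr):
    w=g[r-h:r+h+1,c-h:c+h+1]; m=(w<thr).astype(np.uint8)
    n,l,st,ce=cv2.connectedComponentsWithStats(m); k=l[h,h]
    return (ce[k]+[c-h,r-h],st[k]) if k else None
for nm,c,r,h in(("L",171,173,16),("M",200,173,16),("R",229,173,16),("honeyI",308,153,16),("longI",309,182,40)):
    b=blob(c,r,h,75); print(nm,b[0],b[1],plane(T,b[0],.012))
for nm,uv,z in(("candle",(395,280.5),.015),("mill knob",(126,247),.168),("salttop",(241,245),.105),("tin",(294,242),.058),("honey",(344,240),.094),("sprTip",(195.5,217),.005),("sprEnd",(194.5,274),.01),("tomato",(150,107),.05),("coffeefront",(240,125),.05),("coffeetop",(235,80),.3)):
    X=plane(T,uv,z); print(nm,X,"scene px",proj(S,X))
E
```

```text
L [170.6958 172.9231] [  6   7  20  19 286] [0.6036 0.2006 0.012 ]
M [199.8431 172.5657] [  7   7  19  18 274] [0.6044 0.1364 0.012 ]
R [228.7855 172.28  ] [  7   7  19  18 275] [0.605  0.0724 0.012 ]
honeyI [307.8728 152.6674] [  4   4  25  24 448] [ 0.6502 -0.1047  0.012 ]
longI [309.4705 181.3755] [ 10  35  61   9 474] [ 0.584  -0.1071  0.012 ]
candle [ 0.3645 -0.2875  0.015 ] scene px [299.6474 280.6102]
mill knob [0.4296 0.2399 0.168 ] scene px [216.113  142.8759]
salttop [0.4365 0.039  0.105 ] scene px [253.3303 186.091 ]
tin [ 0.4455 -0.0676  0.058 ] scene px [277.5724 216.7814]
honey [ 0.4461 -0.1649  0.094 ] scene px [300.2546 218.1398]
sprTip [0.5059 0.145  0.005 ] scene px [255.8725 201.9373]
sprEnd [0.3818 0.1437 0.01  ] scene px [217.3992 209.1553]
tomato [0.741  0.2408 0.05  ] scene px [304.3428 164.5577]
coffeefront [0.7007 0.0457 0.05  ] scene px [331.1734 186.5518]
coffeetop [0.6825 0.0384 0.3   ] scene px [333.2438 102.2168]
```

Request:
arm_command([
  {"translation": [0,0,-0.16],"twist": [0,0,0.387],"fingers": 1},
  {"translation": [0,0,-0.16],"twist": [0,0,0.387],"fingers": 1},
  {"translation": [0,0,-0.16],"twist": [0,0,0.387],"fingers": 1},
])

```text
time: 1.82
eef_pos: [0.2671, -0.6223, 0.36]
tcp_rot: [1.0, -0.0, 0.002, 0.007]
contact_force: [0.5, 0.5, 0.2]
opening: 1.0
finger_force: 0.0
```

Request:
arm_command([
  {"translation": [0.13,-0.36,0.1],"twist": [0,0,-0.75],"fingers": 1},
  {"translation": [0.13,-0.36,0.1],"twist": [0,0,-0.75],"fingers": 1},
  {"translation": [0.13,-0.36,0.1],"twist": [0,0,-0.75],"fingers": 1},
  {"translation": [0.13,-0.36,0.1],"twist": [0,0,-0.75],"fingers": 1},
  {"translation": [0.13,-0.36,0.1],"twist": [0,0,-0.75],"fingers": 1},
])

```text
time: 2.45
eef_pos: [0.3639, -0.3472, 0.2744]
tcp_rot: [0.923, 0.385, -0.0, -0.001]
contact_force: [0.7, -0.4, -0.1]
opening: 1.0
finger_force: 0.0
```

```bash
cat >> h.py <<'E'
def go(target,yaw):
    "print shift and turn, scaled, from the present pose to target with the tool down at yaw (deg)"
    s=get_state(); R0=Ro.from_quat(s["tcp_rot"])
    R1=Ro.from_euler("z",yaw,degrees=True)*Ro.from_quat([1,0,0,0])
    tr=R0.inv().apply(np.array(target)-s["eef_pos"])/.75; tw=(R0.inv()*R1).as_rotvec()/np.radians(60)
    print("at",np.round(s["eef_pos"],4),"t",round(s["time"],1),"TR",np.round(tr,4).tolist(),"TW",np.round(tw,3).tolist())
def wray(p,s,uv):
    K=np.array(p["K"]); a=(np.array(uv)-K[:2,2])/K[0,0]; r=np.linalg.norm(a)
    d=np.r_[a/r*np.sin(r),np.cos(r)] if r>1e-9 else np.array([0,0,1.])
    T=np.array(p["T_tool_cam"]); R=Ro.from_quat(s["tcp_rot"])
    return s["eef_pos"]+R.apply(T[:3,3]), R.apply(T[:3,:3]@d)
def wpx(p,s,X):
    K=np.array(p["K"]);T=np.array(p["T_tool_cam"]); R=Ro.from_quat(s["tcp_rot"])
    c=T[:3,:3].T@(R.inv().apply(np.array(X)-s["eef_pos"])-T[:3,3]); th=np.arctan2(np.hypot(c[0],c[1]),c[2])
    return K[:2,2]+K[0,0]*th*c[:2]/np.hypot(c[0],c[1])
def wlook(names,pic=None):
    "wrist picture and what the network finds in it"
    s=get_state();p=read_camera("wrist"); 
    if pic: save(p,pic)
    for q,z in names.items():
        for d in recognise(p,q)[:2]:
            uv=np.array(d["point"])[::-1]; o,v=wray(p,s,uv)
            print(q,round(d["conf"],2),"px",uv.round(1),"at z",z,(o+v*(z-o[2])/v[2]).round(4))
    return s,p
E
python3 - <<'E'
from h import *
s,p=wlook({"candle":.015,"honey":.09})
go([.3645,-.2875,.12],90)
E
```

```text
candle 0.6 px [244.6 139. ] at z 0.015 [ 0.3632 -0.2828  0.015 ]
honey 0.93 px [219.6  23.3] at z 0.09 [ 0.4399 -0.1816  0.09  ]
honey 0.2 px [173.1   2.9] at z 0.09 [ 0.4243 -0.1252  0.09  ]
at [ 0.3639 -0.3479  0.2747] t 2.6 TR [0.0576, -0.0556, 0.2064] TW [-0.002, -0.001, -0.746]
```

Request:
arm_command([
  {"translation": [0.058,-0.056,0.206],"twist": [0,0,-0.746],"fingers": 1},
  {"translation": [0.058,-0.056,0.206],"twist": [0,0,-0.746],"fingers": 1},
  {"translation": [0.058,-0.056,0.206],"twist": [0,0,-0.746],"fingers": 0.6},
  {"translation": [0.058,-0.056,0.206],"twist": [0,0,-0.746],"fingers": 0.2},
  {"translation": [0.058,-0.056,0.206],"twist": [0,0,-0.746],"fingers": 0.2},
])

```text
time: 3.22
eef_pos: [0.3646, -0.2906, 0.1214]
tcp_rot: [0.709, 0.705, -0.0, -0.0]
contact_force: [-0.5, -0.6, 0.5]
opening: 0.601
finger_force: 0.0
```

```bash
python3 - <<'E'
from h import *
s,p=wlook({"candle":.015},"w1")
print(wpx(p,s,[.3645,-.2875,.015]),wpx(p,s,[.3645,-.2685,.015]))
go([.3645,-.2875,.004],90)
E
```

```text
candle 0.85 px [279.6 198.4] at z 0.015 [ 0.3635 -0.2828  0.015 ]
[280.86610095 204.08232124] [280.72334302 180.5450723 ]
at [ 0.3651 -0.2911  0.1225] t 3.3 TR [0.005, -0.001, 0.158] TW [0.001, 0.001, -0.007]
```

View pics/w1.png

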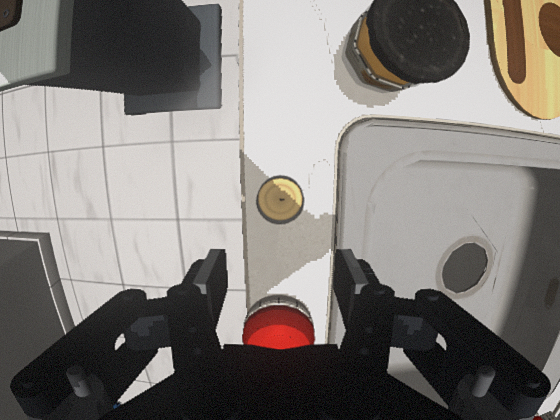

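The wrist view shows the tea light at (280,199), centred in x between the fingers, sink rim at col 335, red timer behind at (280,325); both wrist views agree on (0.3635,-0.283) at the rim height 15 mm.

Request:
arm_command([
  {"translation": [0.011,-0.002,0.1],"twist": [0,0,-0.007],"fingers": 0.1},
  {"translation": [0.011,-0.002,0.14],"twist": [0,0,-0.007],"fingers": 0.1},
  {"translation": [0.011,-0.002,0.157],"twist": [0,0,-0.007],"fingers": 0.1},
  {"translation": [0.011,-0.002,0.157],"twist": [0,0,-0.007],"fingers": 0.1},
])

```text
time: 3.82
eef_pos: [0.3637, -0.2822, 0.0045]
tcp_rot: [0.706, 0.708, -0.0, 0.0]
contact_force: [-0.5, -0.7, 0.6]
opening: 0.549
finger_force: 0.0
```

Request:
arm_command([
  {"translation": [0,0,0],"twist": [0,0,0],"fingers": -0.5},
  {"translation": [0,0,0],"twist": [0,0,0],"fingers": -0.5},
  {"translation": [0,0,0],"twist": [0,0,0],"fingers": -0.5},
  {"translation": [0,0,0],"twist": [0,0,0],"fingers": -0.5},
], grip_force=20)

```text
time: 4.32
eef_pos: [0.3646, -0.283, 0.006]
tcp_rot: [0.706, 0.708, -0.0, 0.002]
contact_force: [0.1, -0.4, 7.4]
opening: 0.422
finger_force: 20.5
```

```bash
python3 - <<'E'
from h import *
print(get_state()["finger_force"],get_state()["opening"]*85, get_state()["contact_force"])
go([.6044,.1364,.12],90)
E
```

```text
20.545716205451754 35.8728773974955 [ 0.11912621 -0.38362772  7.39801186]
at [ 0.3646 -0.283   0.006 ] t 4.3 TR [0.5574, 0.3222, -0.1531] TW [0.002, 0.003, 0.004]
```

Request:
arm_command([
  {"translation": [0,0,-0.08],"twist": [0,0,0],"fingers": -0.5},
  {"translation": [0,0,-0.18],"twist": [0,0,0],"fingers": -0.5},
  {"translation": [0.05,0.03,-0.2],"twist": [0,0,0],"fingers": -0.5},
  {"translation": [0.12,0.07,-0.2],"twist": [0,0,0],"fingers": -0.5},
  {"translation": [0.19,0.11,-0.2],"twist": [0,0,0],"fingers": -0.5},
])

```text
time: 4.95
eef_pos: [0.4462, -0.1374, 0.1553]
tcp_rot: [0.706, 0.708, 0.0, 0.001]
contact_force: [1.6, -1.5, -0.6]
opening: 0.417
finger_force: 20.4
```

Request:
arm_command([
  {"translation": [0.06,0.035,0],"twist": [0,0,0],"fingers": -0.5},
  {"translation": [0.13,0.075,0],"twist": [0,0,0],"fingers": -0.5},
  {"translation": [0.2,0.12,0],"twist": [0,0,0],"fingers": -0.5},
  {"translation": [0.27,0.16,0],"twist": [0,0,0],"fingers": -0.5},
  {"translation": [0.33,0.2,0],"twist": [0,0,0],"fingers": -0.5},
])

```text
time: 5.58
eef_pos: [0.5949, 0.1118, 0.1542]
tcp_rot: [0.705, 0.709, 0.0, 0.0]
contact_force: [0.8, -0.2, 1.0]
opening: 0.418
finger_force: 20.4
```

```bash
python3 - <<'E'
from h import *
s,p=wlook({"candle":.12,"straight_board":.012,"salt":.105,"mill":.15,"spreader":.005},"w2")
print(s["opening"]*85,wpx(p,s,[.6044,.1364,.012]))
go([.6044,.1364,.04],90)
E
```

```text
candle 0.8 px [279.2 271.6] at z 0.12 [0.5939 0.0917 0.12  ]
candle 0.61 px [290.4 330. ] at z 0.12 [0.6015 0.0473 0.12  ]
straight_board 0.67 px [290.9 147.8] at z 0.012 [0.6036 0.1565 0.012 ]
salt 0.55 px [106.7 283. ] at z 0.105 [0.4648 0.0689 0.105 ]
mill 0.56 px [62.5 42.8] at z 0.15 [0.4796 0.2299 0.15  ]
spreader 0.7 px [143.4 157.9] at z 0.005 [0.4634 0.149  0.005 ]
35.52834722164954 [291.54515875 170.31617274]
at [0.5937 0.1088 0.1538] t 5.9 TR [0.0368, 0.0145, 0.1517] TW [-0.001, 0.0, 0.003]
```

View pics/w2.png

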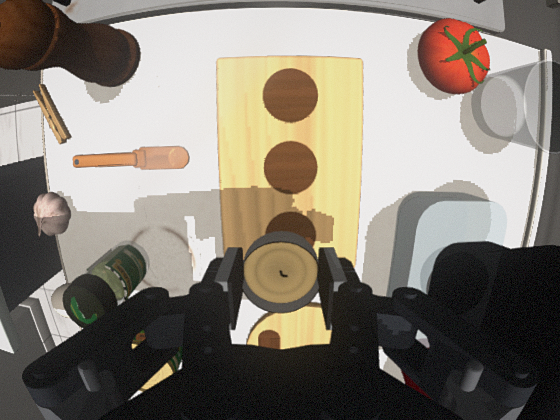

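The tea light is held centred (282,272); the middle inlay shows at (290,167), left inlay at (290,95), the spreader at (72–189,157) with handle toward the robot, mill and salt at left.

Request:
arm_command([
  {"translation": [0.037,0.014,0.03],"twist": [0,0,0.003],"fingers": -0.5},
  {"translation": [0.037,0.014,0.08],"twist": [0,0,0.003],"fingers": -0.5},
  {"translation": [0.037,0.014,0.12],"twist": [0,0,0.003],"fingers": -0.5},
  {"translation": [0.037,0.014,0.12],"twist": [0,0,0.003],"fingers": -0.5},
])

```text
time: 6.38
eef_pos: [0.602, 0.1357, 0.0612]
tcp_rot: [0.708, 0.707, -0.003, -0.002]
contact_force: [-0.3, 0.1, -0.5]
opening: 0.42
finger_force: 20.4
```

```bash
cat >> h.py <<'E'
def wblob(p,s,guess,h=35,thr=0.62):
    "centre of the dark spot at a guessed world point, in the wrist picture"
    g=cv2.cvtColor(np.asarray(p["pixels"]),cv2.COLOR_RGB2GRAY); c,r=wpx(p,s,guess).round().astype(int)
    r0,c0=max(r-h,0),max(c-h,0); w=g[r0:r+h,c0:c+h]
    t,m=cv2.threshold(w,0,1,cv2.THRESH_BINARY_INV+cv2.THRESH_OTSU)
    n,l,st,ce=cv2.connectedComponentsWithStats(m); k=l[r-r0,c-c0]
    uv=ce[k]+[c0,r0]; o,v=wray(p,s,uv)
    print("blob",uv.round(1),st[k].tolist(),"thr",t,"->",(o+v*(guess[2]-o[2])/v[2]).round(4)); return o,v
E
python3 - <<'E'
from h import *
s,p=wlook({"candle":s["eef_pos"][2]+.01} if 0 else {},"w3")
wblob(p,s,[.6036,.2006,.012])
wblob(p,s,[.6044,.1364,.012])
print("candle top if centred",wpx(p,s,s["eef_pos"]+[0,0,.01]))
print(recognise(p,"candle"))
go([.604,.137,.019],90)
T=read_camera("top");print(recognise(T,"candle"))
E
```

```text
blob [283.1 125.2] [0, 0, 70, 70, 4504] thr 142.0 -> [0.6029 0.2018 0.012 ]
blob [284.9 223.1] [0, 0, 70, 70, 3412] thr 99.0 -> [0.604  0.1418 0.012 ]
candle top if centred [281.16976994 275.96938801]
[{'point': [269.9, 277.1], 'conf': 0.76}]
at [0.6051 0.1363 0.065 ] t 6.5 TR [0.001, -0.0015, 0.0614] TW [0.001, 0.0, -0.001]
[{'point': [176.6, 223.8], 'conf': 0.26}]
```

View pics/w3.png

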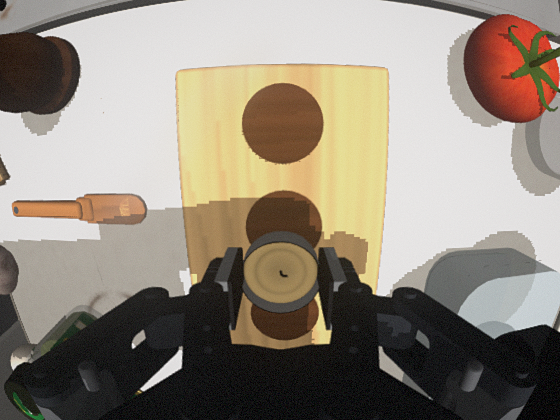

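Left inlay at (283,123), middle inlay partly hidden around (284,230), candle at (281,272): wrist readings carry a common ~2 mm shift in y, so the top-view centre holds.

Request:
arm_command([
  {"translation": [0,-0.001,0.04],"twist": [0,0,0],"fingers": -0.5},
  {"translation": [0,-0.001,0.058],"twist": [0,0,0],"fingers": -0.5},
  {"translation": [0,-0.001,0.06],"twist": [0,0,0],"fingers": -0.5},
  {"translation": [0,-0.001,0.06],"twist": [0,0,0],"fingers": -0.5},
])

```text
time: 7.08
eef_pos: [0.6049, 0.1373, 0.0201]
tcp_rot: [0.707, 0.707, 0.001, 0.001]
contact_force: [0.2, 0.5, 0.5]
opening: 0.419
finger_force: 20.4
```

```bash
python3 - <<'E'
from h import *
for i in range(3):
    s=get_state();print(s["eef_pos"].round(4),s["contact_force"].round(1)); p=read_camera("wrist")
E
```

```text
[0.6049 0.1373 0.0201] [0.2 0.5 0.5]
[0.605  0.1373 0.0203] [-0.2  0.3 -1. ]
[0.6051 0.1373 0.0203] [ 0.3 -0.5  0.2]
```

Request:
arm_command([
  {"translation": [-0.001,-0.001,0.003],"twist": [0,0,0],"fingers": -0.5},
  {"translation": [-0.001,-0.001,0.003],"twist": [0,0,0],"fingers": -0.5},
  {"translation": [-0.001,-0.001,0.003],"twist": [0,0,0],"fingers": 0.4},
  {"translation": [-0.001,-0.001,0.003],"twist": [0,0,0],"fingers": 0.4},
  {"translation": [-0.001,-0.001,0.003],"twist": [0,0,0],"fingers": 0.4},
])

```text
time: 7.85
eef_pos: [0.603, 0.1364, 0.0164]
tcp_rot: [0.707, 0.707, -0.0, -0.0]
contact_force: [0.7, 0.1, -0.8]
opening: 0.701
finger_force: 0.0
```

Request:
arm_command([
  {"translation": [0,0,-0.08],"twist": [0,0,0],"fingers": 0.4},
  {"translation": [0,0,-0.16],"twist": [0,0,0],"fingers": 0.8},
  {"translation": [0,0,-0.24],"twist": [0,0,0],"fingers": 1},
  {"translation": [0,0,-0.29],"twist": [0,0,0],"fingers": 1},
  {"translation": [0,0,-0.29],"twist": [0,0,0],"fingers": 1},
])

```text
time: 8.48
eef_pos: [0.6055, 0.1367, 0.2393]
tcp_rot: [0.707, 0.707, 0.003, 0.003]
contact_force: [-0.2, 0.0, -0.2]
opening: 0.995
finger_force: 0.0
```

```bash
python3 - <<'E'
from h import *
s,p=wlook({"candle":.027,"mill":.15},"w4")
for a in([.6036,.2006,.012],[.605,.0724,.012]): wblob(p,s,a,25)
print(wpx(p,s,[.6044,.1364,.012]))
T=read_camera("top");save(T,"t2");print(recognise(T,"candle")[:2])
o,d=ray(T,(131,248)); print("mill foot mid")
go([.43,.2,.25],90)
go([.43,.24,.25],90)
E
```

```text
candle 0.8 px [278.6 184. ] at z 0.027 [0.605  0.1349 0.027 ]
mill 0.59 px [95.9 81.9] at z 0.15 [0.462  0.2439 0.15  ]
mill 0.39 px [276.8 166.9] at z 0.15 [0.6033 0.1721 0.15  ]
blob [276.2 122.4] [4, 2, 42, 42, 1392] thr 146.0 -> [0.6025 0.203  0.012 ]
blob [277.3 229.9] [4, 4, 39, 39, 1164] thr 109.0 -> [0.6035 0.0755 0.012 ]
[277.99191438 180.2048906 ]
[{'point': [171.2, 200.6], 'conf': 0.7}]
mill foot mid
at [0.6022 0.1364 0.2316] t 8.7 TR [0.0849, -0.2296, -0.0236] TW [-0.004, 0.0, 0.0]
at [0.6022 0.1364 0.2316] t 8.7 TR [0.1382, -0.2296, -0.0236] TW [-0.004, 0.0, 0.0]
```

View pics/w4.png

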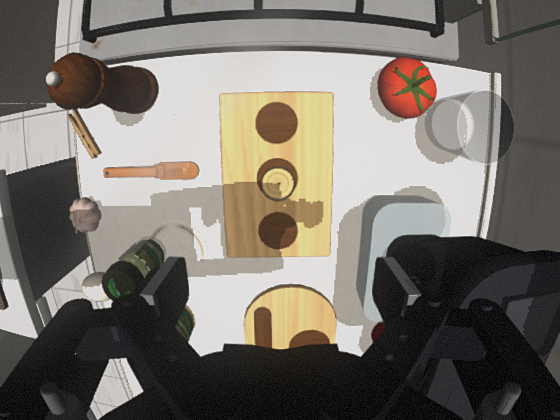

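The tea light stands on the middle inlay at (278,184), inlay about (277,179): it seems slightly toward -y, so I measure it more exactly.

```bash
python3 - <<'E'
from h import *
im=cv2.imread("pics/w4.png")[140:220,235:320]; t=cv2.imread("pics/t2.png")[150:196,155:245]
a=cv2.resize(im,None,fx=6,fy=6,interpolation=cv2.INTER_CUBIC)[:480]
b=cv2.resize(t,None,fx=3,fy=3,interpolation=cv2.INTER_CUBIC)
c=np.zeros((480,790,3),np.uint8); c[:480,:510]=a; c[:138,515:785]=b
cv2.imwrite("pics/c4.png",c)
s=get_state();p=read_camera("wrist")
for X in([.605,.138,.012],[.605,.138,.027]): print(wpx(p,s,X))
for r in (.024,):
    for X in([.605,.138+r,.012],[.605,.138-r,.012],[.605,.138+.019,.027],[.605,.138-.019,.027]): print(wpx(p,s,X))
E
```

```text
[284.10071726 179.70534763]
[284.19534788 182.23709833]
[284.13470346 158.686357  ]
[284.05713817 200.22889969]
[284.22623288 164.95227303]
[284.1578514  199.17110144]
```

View pics/c4.png

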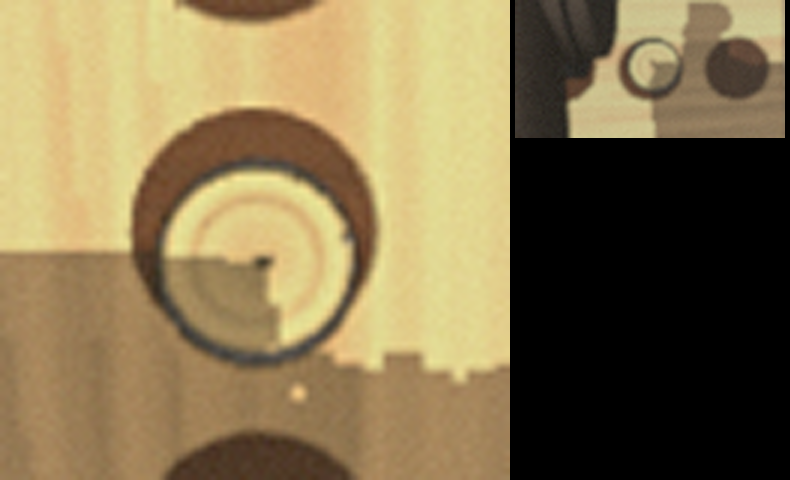

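```bash
python3 - <<'E'
from h import *
for i in range(3): go([.6040,.1365,.018],90); read_camera("wrist")
E
```

```text
at [0.6023 0.1364 0.2317] t 8.8 TR [0.0002, 0.0035, 0.285] TW [-0.004, 0.0, 0.0]
at [0.6025 0.1364 0.2321] t 8.8 TR [0.0002, 0.003, 0.2855] TW [-0.004, 0.0, 0.0]
at [0.6027 0.1364 0.2325] t 8.9 TR [0.0001, 0.0025, 0.286] TW [-0.003, 0.0, 0.0]
```

Request:
arm_command([
  {"translation": [0,0,0.08],"twist": [0,0,0],"fingers": 0.4},
  {"translation": [0,0,0.16],"twist": [0,0,0],"fingers": 0.4},
  {"translation": [0,0,0.23],"twist": [0,0,0],"fingers": 0.4},
  {"translation": [0,0,0.27],"twist": [0,0,0],"fingers": 0.4},
  {"translation": [0,0,0.287],"twist": [0,0,0],"fingers": 0.4},
])

```text
time: 9.55
eef_pos: [0.6016, 0.1364, 0.0163]
tcp_rot: [0.707, 0.707, -0.002, -0.002]
contact_force: [0.1, -0.7, -0.8]
opening: 0.704
finger_force: 0.0
```

Request:
arm_command([
  {"translation": [0,0,0],"twist": [0,0,0],"fingers": 0.4},
  {"translation": [0,0,0],"twist": [0,0,0],"fingers": -0.5},
  {"translation": [0,0,0],"twist": [0,0,0],"fingers": -0.5},
  {"translation": [0,0,0],"twist": [0,0,0],"fingers": -0.5},
  {"translation": [0,0,-0.001],"twist": [0,0,0],"fingers": -0.5},
])

```text
time: 10.18
eef_pos: [0.605, 0.1366, 0.0214]
tcp_rot: [0.707, 0.707, 0.002, 0.001]
contact_force: [1.2, 1.1, 3.0]
opening: 0.417
finger_force: 20.0
```

Request:
arm_command([
  {"translation": [0.0035,-0.0005,0],"twist": [0,0,0],"fingers": -0.5},
  {"translation": [0.0035,-0.0005,0],"twist": [0,0,0],"fingers": -0.5},
  {"translation": [0.0035,-0.0005,0],"twist": [0,0,0],"fingers": 0.4},
  {"translation": [0.0035,-0.0005,0],"twist": [0,0,0],"fingers": 0.4},
  {"translation": [0.0035,-0.0005,0],"twist": [0,0,0],"fingers": 0.4},
])

```text
time: 10.8
eef_pos: [0.6021, 0.1392, 0.0189]
tcp_rot: [0.707, 0.707, -0.001, -0.001]
contact_force: [-0.1, -0.4, -0.5]
opening: 0.697
finger_force: 0.0
```

Request:
arm_command([
  {"translation": [0,0,-0.08],"twist": [0,0,0],"fingers": 0.4},
  {"translation": [0,0,-0.16],"twist": [0,0,0],"fingers": 0.8},
  {"translation": [0,0,-0.24],"twist": [0,0,0],"fingers": 1},
  {"translation": [0,0,-0.29],"twist": [0,0,0],"fingers": 1},
  {"translation": [0,0,-0.29],"twist": [0,0,0],"fingers": 1},
])

```text
time: 11.42
eef_pos: [0.605, 0.1394, 0.2421]
tcp_rot: [0.707, 0.707, 0.003, 0.003]
contact_force: [0.0, 0.6, 0.3]
opening: 1.001
finger_force: 0.0
```

```bash
python3 - <<'E'
from h import *
s,p=wlook({"candle":.027},"w5")
a=cv2.resize(cv2.imread("pics/w5.png")[140:220,235:320],None,fx=5,fy=5,interpolation=cv2.INTER_CUBIC)
cv2.imwrite("pics/c5.png",a)
for X in([.603,.1393,.012],[.603,.1393+.024,.012],[.603,.1393+.019,.027],[.603,.1393-.019,.027]): print((wpx(p,s,X)-[235,140])*5)
go([.43,.23,.25],90)
E
```

```text
candle 0.56 px [279.2 181. ] at z 0.027 [0.6051 0.1405 0.027 ]
[211.65778091 198.23086624]
[211.43723494  96.11143257]
[211.44143719 126.56504511]
[211.83798621 292.6939375 ]
at [0.6025 0.1392 0.2365] t 11.5 TR [0.1213, -0.2299, -0.0178] TW [-0.001, 0.0, 0.001]
```

View pics/c5.png

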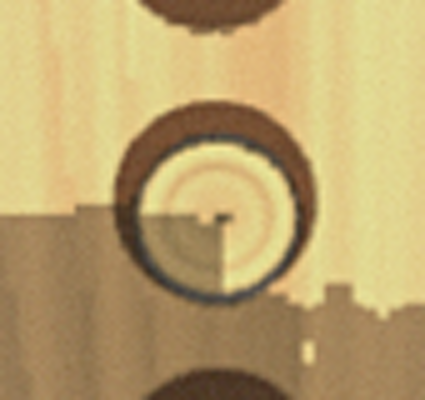

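Tea light now within about 1 mm of its inlay's centre: (218,219) against an expected (216,215) in the crop. Now the mill.

Request:
arm_command([
  {"translation": [0.02,-0.06,-0.03],"twist": [0,0,0],"fingers": 1},
  {"translation": [0.04,-0.14,-0.03],"twist": [0,0,0],"fingers": 1},
  {"translation": [0.06,-0.2,-0.03],"twist": [0,0,0],"fingers": 1},
  {"translation": [0.067,-0.23,-0.03],"twist": [0,0,0],"fingers": 1},
  {"translation": [0.067,-0.23,-0.03],"twist": [0,0,0],"fingers": 1},
])

```text
time: 12.15
eef_pos: [0.4284, 0.1895, 0.2574]
tcp_rot: [0.706, 0.708, -0.002, -0.001]
contact_force: [0.4, 0.9, -0.6]
opening: 1.005
finger_force: 0.0
```

```bash
python3 - <<'E'
from h import *
s,p=wlook({"mill":.159,"spreader":.008},"w6"); print(s["eef_pos"])
for X in([.43,.24,.17],[.43,.24,0]): print(wpx(p,s,X))
E
```

```text
mill 0.52 px [369.9 332.6] at z 0.159 [0.512 0.07  0.159]
spreader 0.92 px [304.6 207.5] at z 0.008 [0.4575 0.1501 0.008 ]
[0.42837921 0.18951791 0.25737711]
[283.79109397 146.191676  ]
[282.84350137 134.84668173]
```

View pics/w6.png

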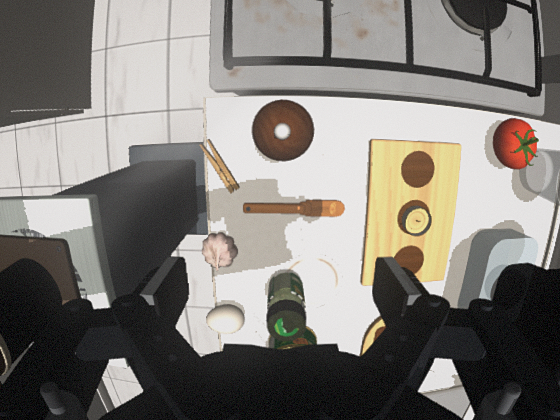

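Looking down the mill's axis: head centred at (283,130), knob at (282,131); spreader from (243,208) to (345,208); salt at (287,315).

```bash
python3 - <<'E'
from h import *
s=get_state();p=read_camera("wrist")
g=np.asarray(p["pixels"]).astype(int); w=g[110:150,262:305].min(2); m=(w>150); ys,xs=np.nonzero(m); print("knob",xs.mean()+262,ys.mean()+110,m.sum())
k=(xs.mean()+262,ys.mean()+110)
h=g[95:165,245:322]; m=((h.sum(2)<240)).astype(np.uint8); n,l,st,ce=cv2.connectedComponentsWithStats(m); i=1+st[1:,4].argmax(); print("head bbox",st[i][:4]+[245,95,0,0])
b=st[i]; hc=(b[0]+245+b[2]/2,b[1]+95+b[3]/2)
for nm,uv in(("knob",k),("head",hc)):
    o,v=wray(p,s,uv); print(nm,[(o+v*(z-o[2])/v[2]).round(4).tolist() for z in(.17,.14,0)])
T=read_camera("top"); o2,v2=ray(T,(125.5,247.)); print("tri knob",tri(*wray(p,s,k),o2,v2))
w4=dict(s); w4["eef_pos"]=np.array([.6022,.1364,.2316]); w4["tcp_rot"]=np.array([.707,.707,.002,.002]); print("tri w4",tri(*wray(p,s,k),*wray(p,w4,(54,78.5))))
for n,uv in(("sprE",(243,208.5)),("sprT",(345.5,208))):
    o,v=wray(p,s,uv); print(n,(o+v*(.008-o[2])/v[2]).round(4))
go([.428,.25,.25],90)
E
```

```text
knob 278.64912280701753 130.19298245614036 171
head bbox [249 100  61  60]
knob [[0.4291, 0.2508, 0.17], [0.4289, 0.2498, 0.14], [0.4279, 0.2452, 0.0]]
head [[0.4297, 0.2509, 0.17], [0.4296, 0.25, 0.14], [0.429, 0.2455, 0.0]]
tri knob (array([0.43016159, 0.24961623, 0.14187736]), np.float64(0.002601906879167683))
tri w4 (array([0.42889677, 0.25010819, 0.1606729 ]), np.float64(0.000816999192713268))
sprE [0.3828 0.1479 0.008 ]
sprT [0.5129 0.1485 0.008 ]
at [0.4311 0.1889 0.2592] t 12.4 TR [0.0815, -0.0042, 0.0122] TW [-0.001, 0.0, -0.0]
```

Request:
arm_command([
  {"translation": [0.082,-0.001,0],"twist": [0,0,0],"fingers": 1},
  {"translation": [0.082,-0.001,0.04],"twist": [0,0,0],"fingers": 1},
  {"translation": [0.082,-0.001,0.11],"twist": [0,0,0],"fingers": 1},
  {"translation": [0.082,-0.001,0.17],"twist": [0,0,0],"fingers": 1},
  {"translation": [0.082,-0.001,0.187],"twist": [0,0,0],"fingers": 1},
])

```text
time: 13.02
eef_pos: [0.428, 0.2498, 0.116]
tcp_rot: [0.707, 0.707, -0.003, -0.002]
contact_force: [-0.6, 0.6, 0.2]
opening: 1.001
finger_force: 0.0
```

Request:
arm_command([
  {"translation": [0,0,0],"twist": [0,0,0],"fingers": 0},
  {"translation": [0,0,0],"twist": [0,0,0],"fingers": -0.5},
  {"translation": [0,0,0],"twist": [0,0,0],"fingers": -0.5},
  {"translation": [0,0,0],"twist": [0,0,0],"fingers": -0.5},
  {"translation": [0,0,0],"twist": [0,0,0],"fingers": -0.5},
], grip_force=40)

```text
time: 13.65
eef_pos: [0.4314, 0.2514, 0.1223]
tcp_rot: [0.707, 0.707, 0.002, 0.001]
contact_force: [-0.8, -0.9, 6.7]
opening: 0.551
finger_force: 41.2
```

```bash
python3 - <<'E'
from h import *
s=get_state();print(s["finger_force"],s["opening"]*85,s["contact_force"])
go([.6025,.203,.2],90)
E
```

```text
41.199267748743296 46.83439634436039 [-0.81475605 -0.94888696  6.68233471]
at [0.4314 0.2514 0.1223] t 13.7 TR [-0.0645, 0.2286, -0.1027] TW [0.004, -0.001, 0.001]
```

Request:
arm_command([
  {"translation": [0,0,-0.05],"twist": [0,0,0],"fingers": -0.5},
  {"translation": [0,0,-0.08],"twist": [0,0,0],"fingers": -0.5},
  {"translation": [-0.015,0.05,-0.08],"twist": [0,0,0],"fingers": -0.5},
  {"translation": [-0.03,0.1,-0.08],"twist": [0,0,0],"fingers": -0.5},
  {"translation": [-0.045,0.15,-0.08],"twist": [0,0,0],"fingers": -0.5},
])

```text
time: 14.28
eef_pos: [0.5432, 0.2168, 0.1799]
tcp_rot: [0.707, 0.707, 0.0, 0.0]
contact_force: [0.1, 0.9, -1.6]
opening: 0.555
finger_force: 42.0
```

Request:
arm_command([
  {"translation": [-0.015,0.05,0],"twist": [0,0,0],"fingers": -0.5},
  {"translation": [-0.019,0.078,0],"twist": [0,0,0],"fingers": -0.5},
  {"translation": [-0.019,0.078,0],"twist": [0,0,0],"fingers": -0.5},
  {"translation": [-0.019,0.078,0.02],"twist": [0,0,0],"fingers": -0.5},
  {"translation": [-0.019,0.078,0.02],"twist": [0,0,0],"fingers": -0.5},
])

```text
time: 14.9
eef_pos: [0.5982, 0.203, 0.1619]
tcp_rot: [0.707, 0.708, -0.002, -0.002]
contact_force: [0.8, 1.2, -1.9]
opening: 0.551
finger_force: 42.1
```

```bash
python3 - <<'E'
from h import *
s,p=wlook({},"w7");
for i in range(4): go([.6025,.2033,.134],90); read_camera("top")
print(get_state()["opening"]*85)
E
```

```text
at [0.5989 0.2031 0.1629] t 14.9 TR [0.0002, 0.005, 0.0385] TW [-0.003, 0.0, 0.001]
at [0.5995 0.2032 0.1638] t 15.0 TR [0.0002, 0.004, 0.0397] TW [-0.002, 0.0, 0.001]
at [0.6    0.2032 0.1644] t 15.1 TR [0.0002, 0.0033, 0.0405] TW [-0.0, 0.0, 0.001]
at [0.6004 0.2032 0.1648] t 15.1 TR [0.0001, 0.0028, 0.0411] TW [0.0, -0.0, 0.001]
46.799723074024385
```

View pics/w7.png

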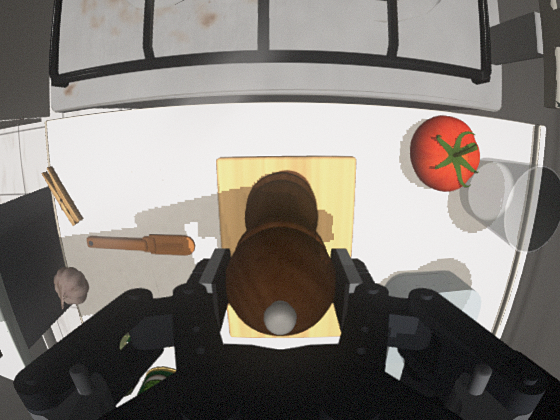

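The mill hangs upright in the grip, head (281,278), knob (281,318), foot (285,200) over the left end of the board.

```bash
python3 - <<'E'
from h import *
s=get_state(); p=read_camera("wrist")
b=s["eef_pos"][2]-.1215
for X in([0,0,.17],[0,0,.141],[0,0,0]): print(wpx(p,s,s["eef_pos"]*[1,1,0]+np.array(X)+[0,0,b]))
E
```

```text
[281.70539021 325.48186406]
[281.39889449 286.03133836]
[280.73519769 203.08760776]
```

Request:
arm_command([
  {"translation": [0,0.002,0.015],"twist": [0,0,0],"fingers": -0.5},
  {"translation": [0,0.002,0.03],"twist": [0,0,0],"fingers": -0.5},
  {"translation": [0,0.002,0.037],"twist": [0,0,0],"fingers": -0.5},
  {"translation": [0,0.002,0.037],"twist": [0,0,0],"fingers": -0.5},
  {"translation": [0,0.002,0.037],"twist": [0,0,0],"fingers": -0.5},
])

```text
time: 15.82
eef_pos: [0.6024, 0.2029, 0.137]
tcp_rot: [0.707, 0.707, 0.0, 0.0]
contact_force: [0.5, -0.2, -1.1]
opening: 0.548
finger_force: 42.1
```

```bash
python3 - <<'E'
from h import *
for i in range(4): go([.6025,.2033,.134],90); read_camera("top")
print(get_state()["contact_force"])
E
```

```text
at [0.6024 0.2029 0.137 ] t 15.8 TR [0.0006, 0.0001, 0.004] TW [0.0, -0.0, 0.0]
at [0.6025 0.2029 0.1372] t 15.9 TR [0.0005, 0.0001, 0.0043] TW [0.001, -0.0, 0.001]
at [0.6025 0.2029 0.1373] t 15.9 TR [0.0005, 0.0, 0.0044] TW [0.001, -0.0, 0.0]
at [0.6024 0.2029 0.1373] t 16.0 TR [0.0005, 0.0001, 0.0044] TW [0.001, -0.0, 0.0]
[-0.31094604  0.95598585 -0.97936889]
```

Request:
arm_command([
  {"translation": [0,0,0.003],"twist": [0,0,0],"fingers": -0.5},
  {"translation": [0,0,0.0045],"twist": [0,0,0],"fingers": -0.5},
  {"translation": [0,0,0.0045],"twist": [0,0,0],"fingers": -0.5},
  {"translation": [0,0,0.0045],"twist": [0,0,0],"fingers": -0.5},
])

```text
time: 16.52
eef_pos: [0.6025, 0.2029, 0.1344]
tcp_rot: [0.707, 0.707, 0.0, 0.0]
contact_force: [-1.7, 0.1, 5.0]
opening: 0.549
finger_force: 42.5
```

Request:
arm_command([
  {"translation": [0,0,0],"twist": [0,0,0],"fingers": 0.4},
  {"translation": [0,0,0],"twist": [0,0,0],"fingers": 1},
  {"translation": [0,0,0],"twist": [0,0,0],"fingers": 1},
  {"translation": [0,0,0],"twist": [0,0,0],"fingers": 1},
  {"translation": [0,0,-0.06],"twist": [0,0,0],"fingers": 1},
])

```text
time: 17.15
eef_pos: [0.5992, 0.2023, 0.1737]
tcp_rot: [0.707, 0.707, -0.004, -0.003]
contact_force: [0.5, -0.5, 0.8]
opening: 1.0
finger_force: 0.0
```

Request:
arm_command([
  {"translation": [0,0,-0.08],"twist": [0,0,0],"fingers": 1},
  {"translation": [0,0,-0.12],"twist": [0,0,0],"fingers": 1},
  {"translation": [-0.05,-0.05,-0.12],"twist": [0,0,0],"fingers": 1},
  {"translation": [-0.11,-0.11,-0.12],"twist": [0,0,0],"fingers": 1},
  {"translation": [-0.15,-0.15,-0.12],"twist": [0,0,0],"fingers": 1},
])

```text
time: 17.77
eef_pos: [0.4882, 0.0892, 0.2684]
tcp_rot: [0.707, 0.707, -0.0, 0.0]
contact_force: [-0.4, -0.8, -0.7]
opening: 1.001
finger_force: 0.0
```

```bash
python3 - <<'E'
from h import *
s,p=wlook({"salt":.105,"mill":.17,"honey":.094,"short_tin":.058},"w8"); print(s["eef_pos"])
go([.4365,.0,.25],90)
E
```

```text
salt 0.86 px [231.2 227.7] at z 0.105 [0.4384 0.0526 0.105 ]
salt 0.61 px [401.8  76.6] at z 0.105 [0.6055 0.2052 0.105 ]
mill 0.9 px [400.1  79.8] at z 0.17 [0.5791 0.1927 0.17  ]
honey 0.69 px [251.2 338.2] at z 0.094 [ 0.4522 -0.0946  0.094 ]
short_tin 0.72 px [250.  292.9] at z 0.058 [ 0.4497 -0.0503  0.058 ]
[0.48816197 0.08916183 0.26837436]
at [0.4902 0.0904 0.2689] t 18.0 TR [-0.1205, -0.0717, 0.0251] TW [0.001, -0.0, 0.0]
```

View pics/w8.png

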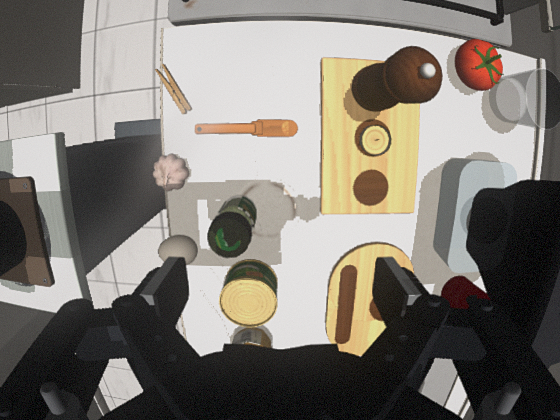

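The mill stands on the left inlay, knob at (426,71); the tea light is undisturbed at (373,138); salt cap at (231,233), tin (249,300).

Request:
arm_command([
  {"translation": [-0.05,-0.03,0.01],"twist": [0,0,0],"fingers": 1},
  {"translation": [-0.1,-0.06,0.02],"twist": [0,0,0],"fingers": 1},
  {"translation": [-0.12,-0.068,0.025],"twist": [0,0,0],"fingers": 1},
  {"translation": [-0.12,-0.068,0.025],"twist": [0,0,0],"fingers": 1},
  {"translation": [-0.12,-0.068,0.025],"twist": [0,0,0],"fingers": 1},
])

```text
time: 18.65
eef_pos: [0.4397, 0.0009, 0.2501]
tcp_rot: [0.707, 0.708, 0.0, 0.0]
contact_force: [0.5, 0.1, -0.5]
opening: 1.0
finger_force: 0.0
```

```bash
python3 - <<'E'
from h import *
for i in range(2):
    s,p=wlook({"salt":.105,"honey":.094,"short_tin":.058},"w9"); print(s["eef_pos"])
g=np.asarray(p["pixels"]).astype(int)
c=wpx(p,s,[.4375,.047,.105]).round().astype(int); print(c)
h=48; w=g[c[1]-h:c[1]+h,c[0]-h:c[0]+h]; m=(w.sum(2)<240).astype(np.uint8)
n,l,st,ce=cv2.connectedComponentsWithStats(m); print(st[1:][st[1:,4]>60]+[c[0]-h,c[1]-h,0,0,0])
w8=dict(s); w8["eef_pos"]=np.array([.4895,.09,.2687]); w8["tcp_rot"]=np.array([.7071,.7071,0,0])
print(tri(*wray(p,w8,(231,232.5)),*wray(p,s,np.array(recognise(p,"salt")[0]["point"])[::-1])))
E
```

```text
salt 0.67 px [275.  149.4] at z 0.105 [0.4347 0.044  0.105 ]
honey 0.93 px [284.4 317.1] at z 0.094 [ 0.4439 -0.1374  0.094 ]
[0.43972209 0.00093849 0.25013529]
salt 0.7 px [273.  149.6] at z 0.105 [0.4323 0.0437 0.105 ]
salt 0.34 px [415.7  72.2] at z 0.105 [0.5635 0.1201 0.105 ]
honey 0.56 px [285.2 317.7] at z 0.094 [ 0.4443 -0.1382  0.094 ]
short_tin 0.89 px [287.5 238.3] at z 0.058 [ 0.4468 -0.0576  0.058 ]
[0.43924757 0.00091983 0.24991174]
[279 146]
[[ 251  127   49   49 1494]]
(array([0.43358384, 0.04062522, 0.08119612]), np.float64(0.003974042501140907))
```

View pics/w9.png

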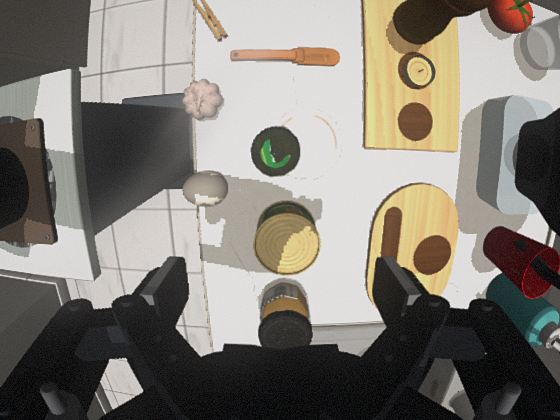

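The salt cap is at (276,151), seen nearly along its axis, giving (0.435,0.042); tin (287,243), honey (286,318), egg (205,187) just clear of the front finger.

Request:
arm_command([
  {"translation": [0.055,-0.0055,0.03],"twist": [0,0,0],"fingers": 0.5},
  {"translation": [0.055,-0.0055,0.1],"twist": [0,0,0],"fingers": 0.5},
  {"translation": [0.055,-0.0055,0.14],"twist": [0,0,0],"fingers": 0.5},
  {"translation": [0.055,-0.0055,0.14],"twist": [0,0,0],"fingers": 0.5},
])

```text
time: 19.6
eef_pos: [0.4326, 0.0419, 0.1422]
tcp_rot: [0.707, 0.707, -0.002, -0.002]
contact_force: [0.2, 0.1, 1.1]
opening: 0.75
finger_force: 0.0
```

```bash
python3 - <<'E'
from h import *
for i in range(3): go([.435,.042,.05],90); read_camera("top")
s,p=wlook({}); 
for X in([.435,.042,.105],[.435,.0645,.105],[.435,.0195,.105]): print(wpx(p,s,X))
g=np.asarray(p["pixels"]).astype(int); c=wpx(p,s,[.435,.042,.105]).round().astype(int)
h=60; w=g[c[1]-h:c[1]+h,c[0]-h:c[0]+h]; m=(w.sum(2)<220).astype(np.uint8)
n,l,st,ce=cv2.connectedComponentsWithStats(m); print(st[1:][st[1:,4]>200]+[c[0]-h,c[1]-h,0,0,0])
E
```

```text
at [0.4326 0.0419 0.1422] t 19.6 TR [-0.0, 0.004, 0.1229] TW [-0.006, -0.001, 0.001]
at [0.4342 0.0416 0.1443] t 19.6 TR [0.0005, 0.0013, 0.1258] TW [-0.002, -0.0, 0.0]
at [0.4354 0.0414 0.1457] t 19.7 TR [0.0008, -0.0006, 0.1276] TW [0.001, 0.0, 0.0]
[279.26369538 235.45838955]
[279.20164949 199.3455478 ]
[279.32811036 268.82240478]
[[ 243  193   70   76 4187]
 [ 259  269   67   26 1036]]
```

Request:
arm_command([
  {"translation": [0.001,-0.001,0.07],"twist": [0,0,0],"fingers": 0.5},
  {"translation": [0.001,-0.001,0.12],"twist": [0,0,0],"fingers": 0.5},
  {"translation": [0.001,-0.001,0.127],"twist": [0,0,0],"fingers": 0.5},
  {"translation": [0.001,-0.001,0.127],"twist": [0,0,0],"fingers": 0.5},
])

```text
time: 20.3
eef_pos: [0.4353, 0.042, 0.051]
tcp_rot: [0.707, 0.707, 0.001, 0.001]
contact_force: [-0.5, -0.6, 0.3]
opening: 0.751
finger_force: 0.0
```

Request:
arm_command([
  {"translation": [0,0,0],"twist": [0,0,0],"fingers": 0},
  {"translation": [0,0,0],"twist": [0,0,0],"fingers": -0.5},
  {"translation": [0,0,0],"twist": [0,0,0],"fingers": -0.5},
  {"translation": [0,0,0],"twist": [0,0,0],"fingers": -0.5},
  {"translation": [0,0,0],"twist": [0,0,0],"fingers": -0.5},
])

```text
time: 20.92
eef_pos: [0.4357, 0.042, 0.0518]
tcp_rot: [0.707, 0.707, 0.001, 0.002]
contact_force: [-1.9, 0.0, 6.6]
opening: 0.516
finger_force: 40.2
```

```bash
python3 - <<'E'
from h import *
for i in range(3): go([.6035,.0755,.1],90); read_camera("top")
s=get_state();print(s["finger_force"],s["opening"]*85,s["contact_force"])
E
```

```text
at [0.4357 0.042  0.0518] t 20.9 TR [0.0444, 0.224, -0.0635] TW [0.004, 0.001, 0.001]
at [0.4357 0.042  0.0518] t 21.0 TR [0.0444, 0.224, -0.0635] TW [0.004, 0.001, 0.001]
at [0.4357 0.042  0.0518] t 21.0 TR [0.0444, 0.2241, -0.0635] TW [0.004, 0.001, 0.001]
40.157352313399315 43.751279990677865 [-0.95211207  1.07823295  6.12819044]
```

Request:
arm_command([
  {"translation": [0,0,-0.06],"twist": [0,0,0],"fingers": -0.5},
  {"translation": [0.01,0.05,-0.07],"twist": [0,0,0],"fingers": -0.5},
  {"translation": [0.02,0.11,-0.07],"twist": [0,0,0],"fingers": -0.5},
  {"translation": [0.035,0.17,-0.07],"twist": [0,0,0],"fingers": -0.5},
  {"translation": [0.044,0.21,-0.07],"twist": [0,0,0],"fingers": -0.5},
])

```text
time: 21.7
eef_pos: [0.5936, 0.0758, 0.1028]
tcp_rot: [0.707, 0.707, 0.001, 0.001]
contact_force: [-0.9, -0.5, -0.6]
opening: 0.513
finger_force: 41.2
```

Request:
arm_command([
  {"translation": [0,0.014,0.02],"twist": [0,0,0],"fingers": -0.5},
  {"translation": [0,0.014,0.03],"twist": [0,0,0],"fingers": -0.5},
  {"translation": [0,0.014,0.03],"twist": [0,0,0],"fingers": -0.5},
  {"translation": [0,0.014,0.03],"twist": [0,0,0],"fingers": -0.5},
  {"translation": [0,0.014,0.03],"twist": [0,0,0],"fingers": -0.5},
])

```text
time: 22.32
eef_pos: [0.6019, 0.0753, 0.0802]
tcp_rot: [0.707, 0.707, 0.0, 0.0]
contact_force: [-0.1, 1.0, -0.4]
opening: 0.511
finger_force: 41.2
```

```bash
python3 - <<'E'
from h import *
for i in range(4): go([.6035,.0755,.0645],90); read_camera("top")
s,p=wlook({},"w10")
e=s["eef_pos"]; b=e[2]-.0515
print(wpx(p,s,[e[0],e[1],b+.105]),wpx(p,s,[.6035,.0755,.012]),wpx(p,s,[.603,.1393,.027]))
g=np.asarray(p["pixels"]).astype(int); c=wpx(p,s,[e[0],e[1],b+.105]).round().astype(int)
h=60; w=g[c[1]-h:c[1]+h,c[0]-h:c[0]+h]; m=(w.sum(2)<220).astype(np.uint8)
n,l,st,ce=cv2.connectedComponentsWithStats(m); print(st[1:][st[1:,4]>200]+[c[0]-h,c[1]-h,0,0,0])
E
```

```text
at [0.6019 0.0753 0.0802] t 22.3 TR [0.0003, 0.0021, 0.021] TW [0.001, 0.0, 0.0]
at [0.602  0.0753 0.0802] t 22.4 TR [0.0002, 0.002, 0.0209] TW [0.001, 0.0, 0.0]
at [0.602  0.0753 0.0801] t 22.4 TR [0.0002, 0.002, 0.0208] TW [0.001, 0.0, 0.001]
at [0.602  0.0754 0.08  ] t 22.5 TR [0.0002, 0.002, 0.0206] TW [0.001, -0.0, 0.0]
[281.75935466 333.98902414] [283.13100599 222.79673188] [282.65382026 128.67294426]
[[  222   274   120   120 14256]]
```

Now set the salt down, release, lift and look at the row.

Request:
arm_command([
  {"translation": [0,0.002,0.01],"twist": [0,0,0],"fingers": -0.5},
  {"translation": [0,0.002,0.018],"twist": [0,0,0],"fingers": -0.5},
  {"translation": [0,0.002,0.022],"twist": [0,0,0],"fingers": -0.5},
  {"translation": [0,0.002,0.022],"twist": [0,0,0],"fingers": -0.5},
  {"translation": [0,0.002,0.022],"twist": [0,0,0],"fingers": -0.5},
])

```text
time: 23.2
eef_pos: [0.6032, 0.0754, 0.0639]
tcp_rot: [0.707, 0.707, -0.001, -0.0]
contact_force: [-2.5, -0.0, 5.6]
opening: 0.513
finger_force: 41.8
```

Request:
arm_command([
  {"translation": [0,0,0],"twist": [0,0,0],"fingers": 0.5},
  {"translation": [0,0,0],"twist": [0,0,0],"fingers": 0.5},
  {"translation": [0,0,0],"twist": [0,0,0],"fingers": 0.5},
  {"translation": [0,0,-0.06],"twist": [0,0,0],"fingers": 0.5},
  {"translation": [0,0,-0.13],"twist": [0,0,0],"fingers": 0.5},
])

```text
time: 23.82
eef_pos: [0.6023, 0.0754, 0.1598]
tcp_rot: [0.707, 0.707, -0.001, -0.001]
contact_force: [0.7, -0.1, 0.5]
opening: 0.753
finger_force: 0.0
```

Request:
arm_command([
  {"translation": [0,0,-0.08],"twist": [0,0,0],"fingers": 0.5},
  {"translation": [-0.06,0,-0.12],"twist": [0,0,0],"fingers": 0.5},
  {"translation": [-0.06,0,-0.12],"twist": [0,0,0],"fingers": 0.5},
  {"translation": [-0.06,0,-0.12],"twist": [0,0,0],"fingers": 0.5},
])

```text
time: 24.32
eef_pos: [0.6029, 0.0305, 0.2493]
tcp_rot: [0.707, 0.707, -0.0, -0.001]
contact_force: [-0.4, 0.5, 0.1]
opening: 0.75
finger_force: 0.0
```

```bash
python3 - <<'E'
from h import *
s,p=wlook({"salt":.117,"candle":.027,"mill":.17},"w11"); print(s["eef_pos"])
T=read_camera("top");save(T,"t3"); S=read_camera("scene");save(S,"s3")
a=cv2.resize(cv2.imread("pics/w11.png")[:290,170:400],None,fx=2,fy=2); b=cv2.resize(cv2.imread("pics/t3.png")[130:210,140:260],None,fx=2.7,fy=2.7); c=cv2.resize(cv2.imread("pics/s3.png")[120:220,200:330],None,fx=2.5,fy=2.5)
o=np.zeros((580,800,3),np.uint8); o[:580,:460]=a; o[:216,465:465+324]=b; o[225:475,465:790]=c; cv2.imwrite("pics/c6.png",o)
for X in([.6025,.203,.012],[.6025,.203,.182],[.6035,.0755,.117],[.6035,.0755,.012],[.603,.1393,.027]): 
    print(X,(wpx(p,s,X)-[170,0])*2, (proj(T,X)-[140,130])*2.7)
E
```

```text
salt 0.64 px [283.6 149.1] at z 0.117 [0.605 0.075 0.117]
candle 0.56 px [281.5  84.4] at z 0.027 [0.6035 0.1398 0.027 ]
mill 0.71 px [277.5  23.2] at z 0.17 [0.6005 0.168  0.17  ]
[0.60286554 0.0305108  0.24932419]
[0.6025, 0.203, 0.012] [221.05565268  67.49425387] [ 79.8322724  117.21711295]
[0.6025, 0.203, 0.182] [220.56440932 -56.76957178] [22.62960891 56.49143971]
[0.6035, 0.0755, 0.117] [223.57181414 296.99699171] [222.94899271  81.31509794]
[0.6035, 0.0755, 0.012] [223.04828806 281.25882731] [235.88780204 115.90746225]
[0.603, 0.1393, 0.027] [222.08812878 169.74510706] [155.03191051 112.0980588 ]
```

View pics/c6.png

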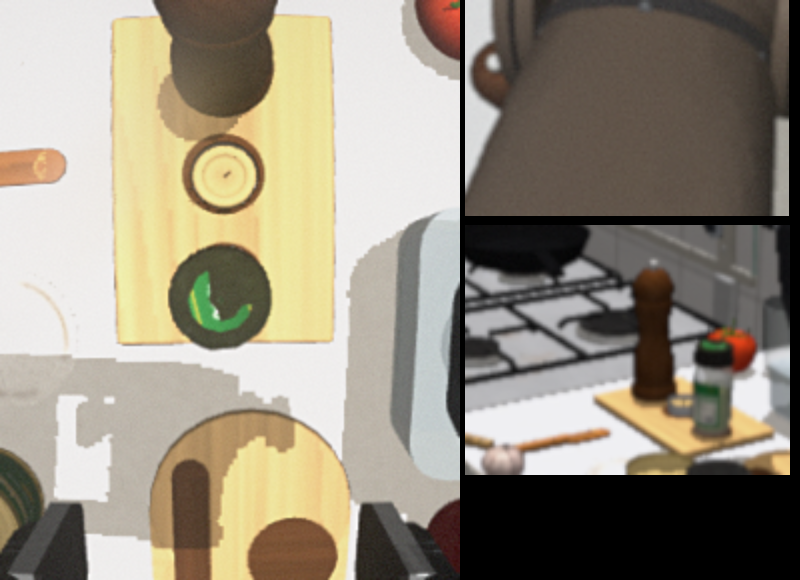

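The row is right: mill foot ends at row 117 (expected 116), tea light ringed by its inlay at (223,174), salt cap at (220,297) against the expected (223,297). The scene crop shows all upright. Now the spreader.

Request:
arm_command([
  {"translation": [0.04,-0.05,0],"twist": [0,0,-0.15],"fingers": 0},
  {"translation": [0.08,-0.1,0],"twist": [0,0,-0.3],"fingers": 0},
  {"translation": [0.12,-0.15,0],"twist": [0,0,-0.45],"fingers": -0.3},
  {"translation": [0.157,-0.212,0],"twist": [0,0,-0.6],"fingers": -0.3},
  {"translation": [0.157,-0.212,0],"twist": [0,0,-0.75],"fingers": -0.3},
])

```text
time: 25.25
eef_pos: [0.4415, 0.1499, 0.2498]
tcp_rot: [0.378, 0.926, -0.0, -0.001]
contact_force: [0.5, -0.7, 0.1]
opening: 0.352
finger_force: 0.0
```

Request:
arm_command([
  {"translation": [0,0,0.03],"twist": [0,0,-0.15],"fingers": -0.3},
  {"translation": [0,0,0.08],"twist": [0,0,-0.3],"fingers": -0.3},
  {"translation": [0,0,0.13],"twist": [0,0,-0.45],"fingers": -0.3},
  {"translation": [0,0,0.13],"twist": [0,0,-0.6],"fingers": -0.3},
  {"translation": [0,0,0.13],"twist": [0,0,-0.75],"fingers": -0.3},
])

```text
time: 25.88
eef_pos: [0.4436, 0.1483, 0.1518]
tcp_rot: [-0.003, 1.0, -0.0, -0.001]
contact_force: [0.6, 0.3, -0.6]
opening: 0.351
finger_force: 0.0
```

```bash
python3 - <<'E'
from h import *
for i in range(3): read_camera("top")
s,p=wlook({"spreader":.008},"w12"); print(s["eef_pos"],s["opening"]*85)
g=np.asarray(p["pixels"]); hsv=cv2.cvtColor(g,cv2.COLOR_RGB2HSV)
m=((hsv[...,1]>110)&(hsv[...,0]<18)).astype(np.uint8); n,l,st,ce=cv2.connectedComponentsWithStats(m)
for i in range(1,n):
    if st[i,4]>400:
        ys,xs=np.nonzero(l==i); print(st[i],ce[i])
        Z=[]
        for y,x in list(zip(ys,xs))[::7]:
            o,v=wray(p,s,(x,y)); Z.append((o+v*(.008-o[2])/v[2])[:2])
        Z=np.array(Z).astype(np.float32); print(cv2.minAreaRect(Z*1000))
        for x0 in np.arange(.38,.52,.02):
            q=Z[abs(Z[:,0]-x0)<.01]
            if len(q): print(round(x0,2),q[:,1].min().round(4),q[:,1].max().round(4))
go([.445,.148,.02],180)
E
```

```text
spreader 0.66 px [279.9 205.7] at z 0.008 [0.4536 0.1493 0.008 ]
[0.44418938 0.14824671 0.15271738] 29.793527171966588
[ 269  125   22  135 2050] [279.3595122  200.62390244]
((443.16046142578125, 149.20388793945312), (19.523441314697266, 125.60836029052734), 89.23593139648438)
0.38 0.1443 0.154
0.4 0.1443 0.1548
0.42 0.1432 0.1539
0.44 0.1439 0.154
0.46 0.1391 0.1586
0.48 0.1426 0.1578
0.5 0.1388 0.1578
[ 27 297  89  25 999] [ 74.33333333 309.74774775]
((586.2618408203125, -119.17913818359375), (146.06451416015625, 23.743492126464844), 89.8044204711914)
[248 311  78  38 978] [296.32719836 330.68404908]
((591.8768310546875, 157.98204040527344), (82.081787109375, 49.57080078125), 85.41777038574219)
at [0.4443 0.1482 0.153 ] t 26.1 TR [-0.0009, -0.0003, 0.1773] TW [0.0, 0.0, -0.001]
```

Request:
arm_command([
  {"translation": [0.002,0.001,0.08],"twist": [0,0,0],"fingers": -0.3},
  {"translation": [0.002,0.001,0.15],"twist": [0,0,0],"fingers": -0.3},
  {"translation": [0.002,0.001,0.185],"twist": [0,0,0],"fingers": -0.3},
  {"translation": [0.002,0.001,0.198],"twist": [0,0,0],"fingers": -0.3},
  {"translation": [0.002,0.001,0.198],"twist": [0,0,0],"fingers": -0.3},
])

```text
time: 26.75
eef_pos: [0.4431, 0.1488, 0.0046]
tcp_rot: [0.0, 1.0, -0.0, -0.0]
contact_force: [0.7, -0.3, 0.1]
opening: 0.355
finger_force: 0.0
```

Request:
arm_command([
  {"translation": [0,0,0],"twist": [0,0,0],"fingers": -1},
  {"translation": [0,0,0],"twist": [0,0,0],"fingers": -1},
  {"translation": [0,0,0],"twist": [0,0,0],"fingers": -1},
  {"translation": [0,0,0],"twist": [0,0,0],"fingers": -1},
], grip_force=30)

```text
time: 27.25
eef_pos: [0.4443, 0.149, 0.006]
tcp_rot: [-0.0, 1.0, 0.0, 0.001]
contact_force: [0.1, 0.1, 6.3]
opening: 0.134
finger_force: 30.8
```

Request:
arm_command([
  {"translation": [0,0,-0.05],"twist": [0,0,0],"fingers": -1},
  {"translation": [0,0,-0.1],"twist": [0,0,0],"fingers": -1},
  {"translation": [0,0,-0.17],"twist": [0,0,0],"fingers": -1},
  {"translation": [0,0,-0.23],"twist": [0,0,0],"fingers": -1},
  {"translation": [0,0,-0.23],"twist": [0,0,0],"fingers": -1},
])

```text
time: 27.88
eef_pos: [0.4455, 0.1491, 0.1816]
tcp_rot: [-0.0, 1.0, 0.001, 0.005]
contact_force: [1.0, -1.2, -0.6]
opening: 0.139
finger_force: 30.0
```

```bash
python3 - <<'E'
from h import *
s=get_state();print(s["finger_force"],s["opening"]*85,s["contact_force"])
go([.5,.02,.18],90)
E
```

```text
29.972905218601227 11.807040753216233 [ 0.95022018 -1.21484453 -0.62880083]
at [0.4455 0.1491 0.1816] t 27.9 TR [-0.0725, -0.1722, 0.0027] TW [0.008, 0.006, 1.501]
```

Request:
arm_command([
  {"translation": [-0.01,-0.05,0],"twist": [0,0,0.15],"fingers": -1},
  {"translation": [-0.02,-0.1,0],"twist": [0,0,0.3],"fingers": -1},
  {"translation": [-0.035,-0.15,0],"twist": [0,0,0.45],"fingers": -1},
  {"translation": [-0.05,-0.2,0],"twist": [0,0,0.6],"fingers": -1},
  {"translation": [-0.05,-0.213,0],"twist": [0,0,0.75],"fingers": -1},
])

```text
time: 28.5
eef_pos: [0.4799, -0.0127, 0.1752]
tcp_rot: [0.386, 0.922, -0.0, -0.001]
contact_force: [-0.9, -0.2, -0.3]
opening: 0.135
finger_force: 30.0
```

Request:
arm_command([
  {"translation": [-0.06,-0.03,0],"twist": [0,0,0.15],"fingers": -1},
  {"translation": [-0.11,-0.06,0],"twist": [0,0,0.3],"fingers": -1},
  {"translation": [-0.155,-0.09,0],"twist": [0,0,0.45],"fingers": -1},
  {"translation": [-0.155,-0.09,0],"twist": [0,0,0.6],"fingers": -1},
  {"translation": [-0.155,-0.09,0],"twist": [0,0,0.75],"fingers": -1},
])

```text
time: 29.12
eef_pos: [0.5138, -0.1411, 0.1746]
tcp_rot: [0.709, 0.705, -0.001, -0.002]
contact_force: [-1.0, 0.2, 0.3]
opening: 0.14
finger_force: 30.0
```

```bash
cat > m.py <<'E'
from h import *
def darks(p,s):
    g=np.asarray(p["pixels"]); hsv=cv2.cvtColor(g,cv2.COLOR_RGB2HSV)
    m=((hsv[...,1]>90)&(hsv[...,0]<20)&(hsv[...,2]<130)&(hsv[...,2]>30)).astype(np.uint8)
    n,l,st,ce=cv2.connectedComponentsWithStats(m)
    for i in range(1,n):
        if st[i,4]>500:
            ys,xs=np.nonzero(l==i); Z=[]
            for y,x in list(zip(ys,xs))[::3]:
                o,v=wray(p,s,(x,y)); Z.append((o+v*(.012-o[2])/v[2])[:2])
            r=cv2.minAreaRect((np.array(Z)*1000).astype(np.float32)); print(st[i],np.round(r[0],1),np.round(r[1],1),round(r[2],1))
E
python3 - <<'E'
from m import *
for i in range(4): read_camera("top")
s,p=wlook({"spreader":.18},"w13"); print(s["eef_pos"],s["tcp_rot"],s["opening"]*85)
darks(p,s)
E
```

```text
spreader 0.93 px [282.4 237.6] at z 0.18 [ 0.5147 -0.1237  0.18  ]
[ 0.5142372  -0.1404805   0.17556794] [ 7.05993483e-01  7.08217342e-01 -3.84286230e-04 -1.11844793e-03] 11.820282951829203
[ 340   94   26  130 2037] [ 583.1 -108.5] [ 23.1 126.7] 0.3
[ 389  128   53   58 2219] [ 648.8 -102.4] [57.7 56.6] 30.7
[ 486  131   74   63 1720] [796.2 -88.8] [ 82.6 116.7] 80.5
[ 260  205   41  145 2141] [ 515.4 -242.9] [178.1  46.4] 88.2
```

View pics/w13.png

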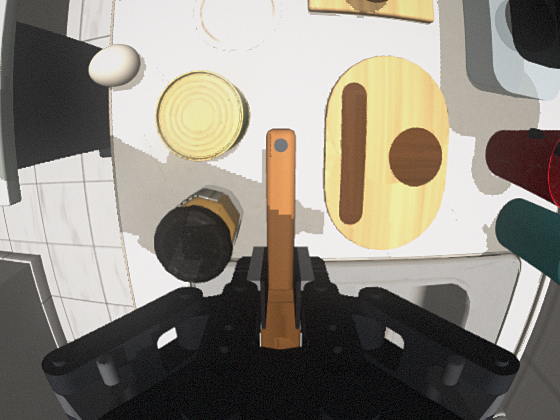

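The spreader is held straight, handle end at (281,129); long inlay spans (353,83)–(352,224), honey inlay at (415,157), honey jar lid (193,243), tin (200,115). Tightening the inlay measurement.

```bash
sed -i 's/<130)/<165)/; s/>90)/>80)/' m.py; python3 - <<'E'
from m import *
s=get_state();p=read_camera("wrist"); darks(p,s); print(s["eef_pos"])
for uv in((352.5,83),(352,224.5),(415,157)):
    o,v=wray(p,s,uv); print(uv,(o+v*(.012-o[2])/v[2]).round(4))
o,v=wray(p,s,(281,129)); z=s["eef_pos"][2]+.004; print("handle end",(o+v*(z-o[2])/v[2]).round(4))
T=read_camera("top"); g=cv2.cvtColor(np.asarray(T["pixels"]),cv2.COLOR_RGB2GRAY)
print(g[182,270:350].tolist())
print(g[170:195,295].tolist(),g[170:195,325].tolist())
E
```

```text
[ 338   83   28  141 3273] [ 582.9 -103.2] [ 24.3 138.2] 0.0
[ 388  127   53   59 2423] [ 649.1 -102.6] [57.5 58. ] 35.9
[ 485  130   70   69 1704] [792.9 -97.8] [ 82.7 112.8] 87.3
[ 260  133   41  217 4110] [ 518.3 -208.6] [248.1  46.1] 87.3
[183 194  56  47 736] [ 450.3 -158.1] [35.9 60.5] 53.2
[ 0.51458743 -0.14052653  0.17620397]
(352.5, 83) [ 0.5819 -0.0342  0.012 ]
(352, 224.5) [ 0.5866 -0.1738  0.012 ]
(415, 157) [ 0.649  -0.1033  0.012 ]
handle end [ 0.5143 -0.0751  0.1802]
[160, 175, 188, 188, 193, 193, 187, 163, 114, 80, 79, 85, 88, 83, 82, 82, 85, 85, 87, 86, 83, 82, 83, 83, 80, 83, 81, 84, 85, 81, 81, 81, 82, 82, 85, 80, 79, 81, 82, 78, 83, 80, 73, 69, 69, 84, 86, 84, 87, 87, 77, 59, 54, 73, 85, 87, 81, 84, 78, 77, 78, 85, 86, 85, 87, 84, 85, 83, 76, 76, 83, 72, 53, 52, 49, 49, 44, 40, 38, 41]
[184, 189, 188, 188, 191, 186, 146, 91, 73, 82, 80, 79, 83, 84, 83, 76, 98, 153, 190, 192, 188, 190, 178, 144, 129] [80, 72, 64, 54, 51, 50, 53, 61, 70, 81, 83, 85, 87, 86, 84, 87, 87, 87, 85, 77, 71, 60, 58, 54, 62]
```

Request:
arm_command([
  {"translation": [0.03,0.05,0.02],"twist": [0,0,-0.025],"fingers": -1},
  {"translation": [0.0487,0.0925,0.06],"twist": [0,0,-0.025],"fingers": -1},
  {"translation": [0.0487,0.0925,0.13],"twist": [0,0,-0.025],"fingers": -1},
  {"translation": [0.0487,0.0925,0.17],"twist": [0,0,-0.025],"fingers": -1},
  {"translation": [0.0487,0.0925,0.17],"twist": [0,0,-0.025],"fingers": -1},
])

```text
time: 30.15
eef_pos: [0.582, -0.1032, 0.0463]
tcp_rot: [0.697, 0.717, -0.001, -0.003]
contact_force: [-0.3, 0.4, 0.4]
opening: 0.139
finger_force: 30.0
```

```bash
python3 - <<'E'
from m import *
for i in range(5): go([.584,-.104,.018],91.5); read_camera("top")
print(get_state()["tcp_rot"])
E
```

```text
at [ 0.582  -0.1032  0.0463] t 30.1 TR [-0.0012, 0.0029, 0.0377] TW [-0.006, -0.002, 0.001]
at [ 0.5838 -0.104   0.0487] t 30.2 TR [-0.0001, 0.0004, 0.041] TW [-0.002, -0.001, 0.001]
at [ 0.585  -0.1045  0.0504] t 30.2 TR [0.0007, -0.0014, 0.0433] TW [0.001, 0.0, 0.001]
at [ 0.5857 -0.1048  0.0514] t 30.3 TR [0.0012, -0.0024, 0.0446] TW [0.003, 0.001, 0.001]
at [ 0.586  -0.1049  0.0519] t 30.4 TR [0.0014, -0.0028, 0.0452] TW [0.004, 0.001, 0.001]
[0.69757797 0.71650551 0.00091912 0.00199544]
```

Request:
arm_command([
  {"translation": [0,-0.001,0.02],"twist": [0,0,0],"fingers": -1},
  {"translation": [0,-0.001,0.035],"twist": [0,0,0],"fingers": -1},
  {"translation": [0,-0.001,0.041],"twist": [0,0,0],"fingers": -1},
  {"translation": [0,-0.001,0.041],"twist": [0,0,0],"fingers": -1},
  {"translation": [0,-0.001,0.041],"twist": [0,0,0],"fingers": -1},
])

```text
time: 31.02
eef_pos: [0.5835, -0.1043, 0.0184]
tcp_rot: [0.698, 0.716, -0.0, -0.0]
contact_force: [-0.4, 1.1, -0.9]
opening: 0.14
finger_force: 30.0
```

```bash
python3 - <<'E'
from m import *
for i in range(4): go([.584,-.104,.017],91.5); read_camera("top")
print(get_state()["contact_force"])
E
```

```text
at [ 0.5835 -0.1043  0.0184] t 31.0 TR [0.0004, 0.0006, 0.0019] TW [-0.0, -0.0, 0.0]
at [ 0.5835 -0.1043  0.0185] t 31.1 TR [0.0004, 0.0006, 0.002] TW [-0.0, -0.0, 0.001]
at [ 0.5836 -0.1043  0.0185] t 31.1 TR [0.0004, 0.0006, 0.002] TW [-0.0, -0.0, 0.0]
at [ 0.5836 -0.1043  0.0186] t 31.2 TR [0.0004, 0.0006, 0.0021] TW [-0.0, -0.0, 0.001]
[ 0.3953707  -0.53242373 -0.12291545]
```

Request:
arm_command([
  {"translation": [0,0,0.0025],"twist": [0,0,0],"fingers": -1},
  {"translation": [0,0,0.0025],"twist": [0,0,0],"fingers": -1},
  {"translation": [0,0,0.0025],"twist": [0,0,0],"fingers": -0.4},
  {"translation": [0,0,0.0025],"twist": [0,0,0],"fingers": -0.4},
  {"translation": [0,0,0.0025],"twist": [0,0,0],"fingers": -0.3},
])

```text
time: 31.85
eef_pos: [0.5834, -0.1043, 0.0166]
tcp_rot: [0.698, 0.716, -0.0, -0.0]
contact_force: [0.4, 0.1, 0.0]
opening: 0.352
finger_force: 0.0
```

Request:
arm_command([
  {"translation": [0,0,-0.05],"twist": [0,0,0],"fingers": -0.3},
  {"translation": [0,0,-0.12],"twist": [0,0,0],"fingers": 0},
  {"translation": [-0.03,0,-0.19],"twist": [0,0,0],"fingers": 0.5},
  {"translation": [-0.06,0,-0.26],"twist": [0,0,0],"fingers": 1},
  {"translation": [-0.06,0,-0.26],"twist": [0,0,0],"fingers": 1},
])

```text
time: 32.48
eef_pos: [0.5878, -0.1519, 0.2185]
tcp_rot: [0.698, 0.716, 0.002, 0.006]
contact_force: [-1.3, 0.3, 0.2]
opening: 1.003
finger_force: 0.0
```

```bash
python3 - <<'E'
from m import *
for i in range(4): read_camera("top")
s,p=wlook({"spreader":.02},"w14"); print(s["eef_pos"])
g=np.asarray(p["pixels"]); hsv=cv2.cvtColor(g,cv2.COLOR_RGB2HSV)
darks(p,s)
# spreader: more saturated and brighter than the inlay
m=((hsv[...,1]>130)&(hsv[...,0]<16)&(hsv[...,2]>=130)).astype(np.uint8); n,l,st,ce=cv2.connectedComponentsWithStats(m)
for i in range(1,n):
    if st[i,4]>200:
        ys,xs=np.nonzero(l==i); Z=[]
        for y,x in zip(ys,xs):
            o,v=wray(p,s,(x,y)); Z.append((o+v*(.02-o[2])/v[2])[:2])
        r=cv2.minAreaRect((np.array(Z)*1000).astype(np.float32)); print("spr?",st[i],np.round(r[0],1),np.round(r[1],1),round(r[2],1))
for y in(-.16,-.13,-.1,-.07,-.045):
    u=[wpx(p,s,[x,y,.014]).round().astype(int) for x in np.arange(.566,.604,.002)]
    print(y,[f"{hsv[q[1],q[0],1]}/{hsv[q[1],q[0],2]}" for q in u])
print("along",[f"{hsv[q[1],q[0],1]}/{hsv[q[1],q[0],2]}" for q in [wpx(p,s,[.584,y,.016]).round().astype(int) for y in np.arange(-.182,-.02,.004)]])
E
```

```text
spreader 0.64 px [284.8 156. ] at z 0.02 [ 0.5863 -0.116   0.02  ]
[ 0.58364253 -0.14850407  0.20949042]
[ 258   77   62  155 2422] [ 582.  -121.3] [ 58.9 171.5] 13.3
[ 317  117   55   57 2401] [ 649.  -102.9] [58.9 57.9] 24.7
[ 423  119   80   66 1676] [798.5 -98.1] [ 62.8 118.5] 69.6
[136 180  45  47 666] [ 449.1 -163.2] [36.2 59.3] 31.4
spr? [ 272   81   21  123 1685] [ 582.8 -102.5] [ 20.9 126.9] 1.9
spr? [106 358  30  25 521] [ 340.6 -437.9] [52.7 50.7] 14.3
-0.16 ['113/165', '109/168', '112/166', '111/99', '132/93', '146/133', '139/128', '130/135', '148/126', '143/132', '143/132', '152/129', '146/129', '138/129', '138/135', '110/211', '109/208', '107/232', '105/230', '107/231']
-0.13 ['99/229', '95/231', '102/231', '125/118', '149/195', '153/203', '159/197', '154/191', '149/187', '152/180', '150/202', '159/197', '155/204', '153/197', '138/181', '99/232', '102/231', '106/228', '106/229', '107/229']
-0.1 ['91/231', '94/229', '81/233', '120/121', '135/117', '122/113', '148/184', '152/218', '156/217', '154/220', '159/222', '154/191', '141/110', '137/115', '135/130', '104/231', '93/
[... 226 characters left out ...]
'84/231', '89/230', '90/229']
-0.045 ['85/229', '82/230', '103/176', '116/121', '109/126', '134/167', '151/192', '46/134', '11/112', '36/121', '134/207', '148/176', '124/113', '142/122', '128/126', '97/234', '90/229', '85/229', '88/227', '91/230']
along ['106/144', '108/147', '109/154', '108/73', '150/136', '151/130', '149/130', '136/163', '141/224', '147/181', '146/180', '154/181', '151/183', '152/180', '150/148', '155/194', '143/178', '153/224', '158/218', '156/219', '152/218', '158/219', '149/222', '154/220', '153/220', '155/220', '149/222', '152/223', '154/222', '152/223', '155/222', '147/222', '148/223', '149/223', '15/119', '153/221', '130/149', '114/134', '95/228', '94/228', '93/228']
```

The numbers put the spreader at (0.583,-0.1025), turned 1.9°, on an inlay centred at (0.583,-0.102). Next, the honey jar, with a half-turned gripper so that the camera stays clear of the coffee machine.

Request:
arm_command([
  {"translation": [-0.02,-0.05,-0.02],"twist": [0,0,-0.15],"fingers": 1},
  {"translation": [-0.021,-0.1,-0.03],"twist": [0,0,-0.3],"fingers": 1},
  {"translation": [-0.021,-0.117,-0.03],"twist": [0,0,-0.45],"fingers": 1},
  {"translation": [-0.021,-0.117,-0.03],"twist": [0,0,-0.6],"fingers": 1},
  {"translation": [-0.021,-0.117,-0.03],"twist": [0,0,-0.74],"fingers": 1},
])

```text
time: 33.4
eef_pos: [0.4968, -0.1667, 0.2329]
tcp_rot: [0.373, 0.928, 0.0, -0.001]
contact_force: [-0.4, 0.3, -0.1]
opening: 0.998
finger_force: 0.0
```

Request:
arm_command([
  {"translation": [0,0,0],"twist": [0,0,-0.15],"fingers": 1},
  {"translation": [0,0,0],"twist": [0,0,-0.3],"fingers": 1},
  {"translation": [0,0,0],"twist": [0,0,-0.45],"fingers": 1},
  {"translation": [0,0,0],"twist": [0,0,-0.6],"fingers": 1},
  {"translation": [0,0,0],"twist": [0,0,-0.735],"fingers": 1},
])

```text
time: 34.02
eef_pos: [0.497, -0.1666, 0.2327]
tcp_rot: [-0.003, 1.0, 0.001, -0.001]
contact_force: [0.4, 0.0, 0.3]
opening: 1.001
finger_force: 0.0
```

```bash
cat >> m.py <<'E'
def lid(p,s,guess,z=.094,thr=170):
    g=np.asarray(p["pixels"]).astype(int); c=wpx(p,s,guess).round().astype(int); h=62; r0,c0=max(c[1]-h,0),max(c[0]-h,0)
    w=g[r0:c[1]+h,c0:c[0]+h]; m=(w.sum(2)<thr).astype(np.uint8); n,l,st,ce=cv2.connectedComponentsWithStats(m)
    k=1+st[1:,4].argmax(); ys,xs=np.nonzero(l==k); cs=cv2.findContours((l==k).astype(np.uint8),0,1)[0]
    (x,y),r=cv2.minEnclosingCircle(max(cs,key=len)); uv=(x+c0,y+r0); o,v=wray(p,s,uv)
    print("lid",np.round(uv,1),"r",round(r,1),st[k]+[c0,r0,0,0,0],(o+v*(z-o[2])/v[2]).round(4)); return o,v
E
python3 - <<'E'
from m import *
for i in range(5): read_camera("top")
s,p=wlook({"honey":.094,"short_tin":.058,"spreader":.02},"w15"); print(s["eef_pos"],s["tcp_rot"])
for t in(130,170,210): lid(p,s,[.446,-.163,.094],thr=t)
T=read_camera("top"); print([ (d["point"],d["conf"]) for d in recognise(T,"honey")[:1]])
E
```

```text
honey 0.8 px [281.8 140. ] at z 0.094 [ 0.4463 -0.1641  0.094 ]
short_tin 0.63 px [375.3 138. ] at z 0.058 [ 0.4447 -0.0702  0.058 ]
spreader 0.96 px [320.1 251.2] at z 0.02 [ 0.5814 -0.1181  0.02  ]
[ 0.49722866 -0.16703142  0.2335088 ] [ 5.89393869e-04  9.99999556e-01  3.71055364e-04 -6.35378107e-04]
lid [276.7 140. ] r 30.8 [246 113  58  53 716] [ 0.4463 -0.1685  0.094 ]
lid [280.  137.6] r 35.1 [ 246  103   69   70 3658] [ 0.4442 -0.1656  0.094 ]
lid [280.1 137.7] r 35.3 [ 245  103   71   70 3855] [ 0.4443 -0.1655  0.094 ]
[]
```

Request:
arm_command([
  {"translation": [0.07,0.002,0],"twist": [0,0,0],"fingers": 0.82},
  {"translation": [0.07,0.002,0.05],"twist": [0,0,0],"fingers": 0.82},
  {"translation": [0.07,0.002,0.11],"twist": [0,0,0],"fingers": 0.82},
  {"translation": [0.07,0.002,0.11],"twist": [0,0,0],"fingers": 0.82},
  {"translation": [0.07,0.002,0.11],"twist": [0,0,0],"fingers": 0.82},
])

```text
time: 35.2
eef_pos: [0.4459, -0.1665, 0.1534]
tcp_rot: [-0.0, 1.0, -0.001, 0.001]
contact_force: [0.4, -0.3, 0.6]
opening: 0.913
finger_force: 0.0
```

```bash
python3 - <<'E'
from m import *
for i in range(4): go([.4445,-.1655,.05],180); read_camera("top")
s,p=wlook({"honey":.094},"w16"); lid(p,s,[.4445,-.1655,.094])
u=[wpx(p,s,[.4445+a,-.1655+b,.094]).round(0).tolist() for a,b in((0,0),(0,.0315),(0,-.0315),(.0315,0),(-.0315,0))];print(u)
g=cv2.cvtColor(np.asarray(p["pixels"]),cv2.COLOR_RGB2GRAY); r=int(u[0][1]); print(r,g[r,150:410:4].tolist())
E
```

```text
at [ 0.4459 -0.1665  0.1534] t 35.2 TR [0.0021, 0.0014, 0.1378] TW [-0.001, 0.002, 0.0]
at [ 0.4463 -0.1667  0.154 ] t 35.2 TR [0.0028, 0.0019, 0.1387] TW [-0.002, 0.003, 0.0]
at [ 0.4465 -0.1668  0.1542] t 35.3 TR [0.0031, 0.002, 0.139] TW [-0.002, 0.003, 0.001]
at [ 0.4463 -0.1667  0.1541] t 35.4 TR [0.0029, 0.0019, 0.1388] TW [-0.002, 0.003, 0.001]
honey 0.59 px [281.  216.9] at z 0.094 [ 0.4405 -0.1648  0.094 ]
lid [279.3 216.4] r 47.9 [ 234  171   92   94 6352] [ 0.4402 -0.1659  0.094 ]
[[280.0, 223.0], [328.0, 223.0], [232.0, 223.0], [280.0, 266.0], [280.0, 175.0]]
223 [170, 167, 170, 171, 169, 165, 169, 171, 172, 167, 172, 170, 167, 171, 170, 170, 170, 150, 135, 105, 216, 47, 32, 44, 41, 42, 38, 38, 39, 35, 33, 38, 28, 42, 40, 36, 42, 50, 40, 39, 29, 49, 47, 45, 132, 220, 222, 222, 221, 222, 221, 225, 126, 199, 205, 187, 203, 189, 201, 198, 195, 190, 202, 202, 204]
```

Request:
arm_command([
  {"translation": [0.003,0.0015,0.06],"twist": [0,0,0],"fingers": 0.82},
  {"translation": [0.003,0.0015,0.11],"twist": [0,0,0],"fingers": 0.82},
  {"translation": [0.003,0.0015,0.138],"twist": [0,0,0],"fingers": 0.82},
  {"translation": [0.003,0.0015,0.138],"twist": [0,0,0],"fingers": 0.82},
  {"translation": [0.003,0.0015,0.138],"twist": [0,0,0],"fingers": 0.82},
])

```text
time: 36.12
eef_pos: [0.4436, -0.1653, 0.0496]
tcp_rot: [-0.0, 1.0, -0.001, 0.001]
contact_force: [-0.6, -1.1, 0.8]
opening: 0.913
finger_force: 0.0
```

Request:
arm_command([
  {"translation": [0,0,0],"twist": [0,0,0],"fingers": 0.2},
  {"translation": [0,0,0],"twist": [0,0,0],"fingers": -0.2},
  {"translation": [0,0,0],"twist": [0,0,0],"fingers": -0.2},
  {"translation": [0,0,0],"twist": [0,0,0],"fingers": -0.2},
  {"translation": [0,0,0],"twist": [0,0,0],"fingers": -0.2},
], grip_force=50)

```text
time: 36.75
eef_pos: [0.4441, -0.1658, 0.0502]
tcp_rot: [-0.0, 1.0, -0.001, 0.001]
contact_force: [-0.5, -1.5, 6.8]
opening: 0.726
finger_force: 53.6
```

```bash
python3 - <<'E'
from m import *
for i in range(2): go([.6495,-.1028,.13],180); read_camera("top")
s=get_state(); print(s["contact_force"],s["opening"]*85,s["finger_force"])
E
```

```text
at [ 0.4441 -0.1658  0.0502] t 36.8 TR [-0.2742, 0.0837, -0.1058] TW [-0.002, 0.003, 0.001]
at [ 0.4441 -0.1659  0.0502] t 36.8 TR [-0.2742, 0.0837, -0.1057] TW [-0.002, 0.003, 0.001]
[-0.81918867 -1.24000644  6.29419198] 61.396618406370095 53.57272768855202
```

Request:
arm_command([
  {"translation": [0,0,-0.05],"twist": [0,0,0],"fingers": -0.2},
  {"translation": [0,0,-0.1],"twist": [0,0,0],"fingers": -0.2},
  {"translation": [-0.05,0.02,-0.1],"twist": [0,0,0],"fingers": -0.2},
  {"translation": [-0.11,0.04,-0.1],"twist": [0,0,0],"fingers": -0.2},
  {"translation": [-0.17,0.06,-0.1],"twist": [0,0,0],"fingers": -0.2},
])

```text
time: 37.48
eef_pos: [0.5704, -0.1187, 0.1222]
tcp_rot: [-0.0, 1.0, 0.0, -0.001]
contact_force: [0.2, -0.4, -3.2]
opening: 0.723
finger_force: 56.5
```

Request:
arm_command([
  {"translation": [-0.05,0.015,0],"twist": [0,0,0],"fingers": -0.2},
  {"translation": [-0.09,0.0235,0],"twist": [0,0,0],"fingers": -0.2},
  {"translation": [-0.104,0.0235,0],"twist": [0,0,0],"fingers": -0.2},
  {"translation": [-0.104,0.0235,0.04],"twist": [0,0,0],"fingers": -0.2},
  {"translation": [-0.104,0.0235,0.05],"twist": [0,0,0],"fingers": -0.2},
])

```text
time: 38.1
eef_pos: [0.6451, -0.1014, 0.0822]
tcp_rot: [-0.0, 1.0, 0.001, -0.004]
contact_force: [-0.5, 0.1, -4.7]
opening: 0.725
finger_force: 56.3
```

```bash
python3 - <<'E'
from m import *
for i in range(6): go([.6495,-.1028,.062],180); read_camera("top")
s=get_state(); print(s["contact_force"],s["opening"]*85,s["finger_force"],s["tcp_rot"])
E
```

```text
at [ 0.6451 -0.1014  0.0822] t 38.1 TR [-0.0061, -0.0019, 0.0268] TW [0.002, -0.007, 0.0]
at [ 0.6452 -0.1015  0.0821] t 38.1 TR [-0.0059, -0.0017, 0.0268] TW [0.002, -0.007, 0.0]
at [ 0.6461 -0.1018  0.0837] t 38.2 TR [-0.0047, -0.0014, 0.0289] TW [0.001, -0.005, 0.0]
at [ 0.6472 -0.1021  0.0852] t 38.2 TR [-0.0032, -0.0009, 0.0309] TW [0.001, -0.002, 0.0]
at [ 0.6481 -0.1023  0.0863] t 38.3 TR [-0.0019, -0.0006, 0.0324] TW [-0.0, 0.0, 0.0]
at [ 0.6486 -0.1024  0.087 ] t 38.4 TR [-0.0012, -0.0005, 0.0333] TW [-0.0, 0.002, 0.0]
[ 0.72016071 -0.32421027 -3.70247843] 61.43369512228362 56.34939687559381 [-1.26479891e-04  9.99999360e-01 -3.42089349e-04  1.07137843e-03]
```

Request:
arm_command([
  {"translation": [-0.002,-0.0005,0.01],"twist": [0,0,0],"fingers": -0.2},
  {"translation": [-0.002,-0.0005,0.02],"twist": [0,0,0],"fingers": -0.2},
  {"translation": [-0.002,-0.0005,0.027],"twist": [0,0,0],"fingers": -0.2},
  {"translation": [-0.002,-0.0005,0.027],"twist": [0,0,0],"fingers": -0.2},
  {"translation": [-0.002,-0.0005,0.027],"twist": [0,0,0],"fingers": -0.2},
])

```text
time: 39.02
eef_pos: [0.6498, -0.1024, 0.0656]
tcp_rot: [-0.0, 1.0, -0.0, 0.0]
contact_force: [0.5, 0.2, -3.5]
opening: 0.727
finger_force: 56.4
```

```bash
python3 - <<'E'
from m import *
for i in range(4): go([.6495,-.1028,.062],180); read_camera("top")
s=get_state(); print(s["contact_force"],s["opening"]*85)
E
```

```text
at [ 0.6498 -0.1024  0.0656] t 39.0 TR [0.0004, -0.0005, 0.0048] TW [-0.0, 0.0, 0.001]
at [ 0.6499 -0.1025  0.0658] t 39.1 TR [0.0006, -0.0004, 0.0051] TW [-0.0, 0.0, 0.001]
at [ 0.65   -0.1025  0.0659] t 39.1 TR [0.0007, -0.0004, 0.0053] TW [-0.0, 0.001, 0.001]
at [ 0.65   -0.1025  0.066 ] t 39.2 TR [0.0006, -0.0004, 0.0053] TW [-0.0, 0.001, 0.0]
[-0.07778806  0.17264523 -4.15848569] 61.56520168992064
```

Request:
arm_command([
  {"translation": [0,0,0.003],"twist": [0,0,0],"fingers": -0.2},
  {"translation": [0,0,0.0055],"twist": [0,0,0],"fingers": -0.2},
  {"translation": [0,0,0.0055],"twist": [0,0,0],"fingers": -0.2},
  {"translation": [0,0,0.0055],"twist": [0,0,0],"fingers": -0.2},
])

```text
time: 39.72
eef_pos: [0.6501, -0.1026, 0.0626]
tcp_rot: [-0.0, 1.0, -0.0, 0.0]
contact_force: [-1.9, 0.3, 3.5]
opening: 0.727
finger_force: 56.3
```

Request:
arm_command([
  {"translation": [0,0,0],"twist": [0,0,0],"fingers": 0.8},
  {"translation": [0,0,0],"twist": [0,0,0],"fingers": 0.9},
  {"translation": [0,0,0],"twist": [0,0,0],"fingers": 0.9},
  {"translation": [0,0,0],"twist": [0,0,0],"fingers": 0.9},
  {"translation": [0,0,-0.05],"twist": [0,0,0],"fingers": 0.9},
])

```text
time: 40.35
eef_pos: [0.6469, -0.1016, 0.0951]
tcp_rot: [-0.0, 1.0, 0.001, -0.004]
contact_force: [-0.5, -0.5, 0.2]
opening: 0.949
finger_force: 0.0
```

Request:
arm_command([
  {"translation": [0,0,-0.07],"twist": [0,0,0],"fingers": 0.9},
  {"translation": [0,0,-0.14],"twist": [0,0,0],"fingers": 0.9},
  {"translation": [0.05,0,-0.17],"twist": [0,0,0],"fingers": 0.9},
  {"translation": [0.06,0,-0.17],"twist": [0,0,0],"fingers": 0.9},
  {"translation": [0.06,0,-0.17],"twist": [0,0,0],"fingers": 0.9},
])

```text
time: 40.98
eef_pos: [0.6041, -0.1023, 0.2252]
tcp_rot: [-0.0, 1.0, 0.0, -0.001]
contact_force: [-0.2, 0.1, -1.8]
opening: 0.945
finger_force: 0.0
```

```bash
python3 - <<'E'
from m import *
for i in range(5): read_camera("top")
s,p=wlook({"honey":.106,"spreader":.02,"salt":.117,"short_tin":.058},"w17"); print(s["eef_pos"])
for t in(150,190): lid(p,s,[.65,-.1025,.106],z=.106,thr=t)
g=np.asarray(p["pixels"]); hsv=cv2.cvtColor(g,cv2.COLOR_RGB2HSV)
m=((hsv[...,1]>130)&(hsv[...,0]<16)&(hsv[...,2]>=130)).astype(np.uint8); n,l,st,ce=cv2.connectedComponentsWithStats(m)
for i in range(1,n):
    if st[i,4]>300:
        ys,xs=np.nonzero(l==i); Z=[]
        for y,x in zip(ys,xs):
            o,v=wray(p,s,(x,y)); Z.append((o+v*(.02-o[2])/v[2])[:2])
        r=cv2.minAreaRect((np.array(Z)*1000).astype(np.float32)); print("spr?",st[i],np.round(r[0],1),np.round(r[1],1),round(r[2],1))
print("long inlay along x at y=-.045..:")
for y in(-.1,-.07):
    print([f"{hsv[q[1],q[0],1]}/{hsv[q[1],q[0],2]}" for q in [wpx(p,s,[x,y,.012]).round().astype(int) for x in np.arange(.53,.604,.003)]])
E
```

```text
honey 0.65 px [279.3 242.7] at z 0.106 [ 0.6401 -0.1017  0.106 ]
spreader 0.61 px [264.9 164.5] at z 0.02 [ 0.584  -0.1174  0.02  ]
salt 0.7 px [454.2 190.5] at z 0.117 [0.5902 0.0512 0.117 ]
short_tin 0.61 px [315.6  31.6] at z 0.058 [ 0.4491 -0.0673  0.058 ]
short_tin 0.59 px [268.5 164.1] at z 0.058 [ 0.5785 -0.1121  0.058 ]
[ 0.60474316 -0.1023571   0.22488194]
lid [287.  309.7] r 22.4 [265 288  45  27 887] [ 0.709  -0.0945  0.106 ]
lid [278.5 248.6] r 34.9 [ 245  215   69   68 3408] [ 0.6456 -0.1024  0.106 ]
spr? [ 20   0  30  24 533] [ 358.8 -434.8] [60.  33.8] 73.1
spr? [267 158  71  12 663] [582.9 -77.1] [12.1 76. ] 0.6
spr? [504 269  32  40 635] [757.8 260.9] [53.9 68.6] 62.4
long inlay along x at y=-.045..:
['22/182', '24/183', '25/183', '30/185', '26/186', '23/187', '27/186', '27/182', '23/187', '110/179', '110/178', '116/176', '112/176', '113/178', '106/82', '109/82', '134/97', '137/149', '149/142', '149/140', '138/105', '115/82', '120/149', '109/178', '94/234']
['2/233', '3/234', '2/234', '2/232', '3/233', '2/230', '4/234', '3/234', '2/235', '111/236', '88/235', '88/233', '86/235', '85/239', '98/83', '107/86', '133/117', '154/141', '144/142', '149/142', '121/95', '116/86', '112/166', '86/235', '90/232']
```

Request:
arm_command([
  {"translation": [0.03,-0.05,-0.05],"twist": [0,0,0],"fingers": 0.9},
  {"translation": [0.08,-0.12,-0.08],"twist": [0,0,0],"fingers": 0.9},
  {"translation": [0.12,-0.19,-0.08],"twist": [0,0,0],"fingers": 0.9},
  {"translation": [0.14,-0.26,-0.08],"twist": [0,0,0],"fingers": 0.9},
  {"translation": [0.14,-0.32,-0.08],"twist": [0,0,0],"fingers": 0.9},
])

```text
time: 42.1
eef_pos: [0.4987, -0.3446, 0.2871]
tcp_rot: [0.001, 1.0, -0.0, 0.0]
contact_force: [1.5, 0.0, 1.0]
opening: 0.948
finger_force: 0.0
```

```bash
python3 - <<'E'
from m import *
for i in range(6): T=read_camera("top")
S=read_camera("scene"); print(get_state()["eef_pos"])
for q,z in(("honey",.1),("salt",.112),("mill",.15),("candle",.027),("spreader",.02),("short_tin",.058)):
    a=recognise(T,q)[:1];b=recognise(S,q)[:1]
    print(q,a and (np.round(a[0]["point"],1),round(a[0]["conf"],2),plane(T,a[0]["point"][::-1],z).round(4)), b and (np.round(b[0]["point"],1),round(b[0]["conf"],2)))
g=np.asarray(T["pixels"]).astype(int)
c=proj(T,[.6495,-.105,.1]).round().astype(int); h=20; w=g[c[1]-h:c[1]+h,c[0]-h:c[0]+h]; m=(w.sum(2)<120).astype(np.uint8)
n,l,st,ce=cv2.connectedComponentsWithStats(m); k=1+st[1:,4].argmax(); b=st[k]; uv=(b[0]+b[2]/2+c[0]-h-.5,b[1]+b[3]/2+c[1]-h-.5); print("honey lid top cam",b,uv,[plane(T,uv,z).round(4).tolist() for z in(.096,.106)])
print("scene px predicted", [proj(S,X).round(1).tolist() for X in([.65,-.105,.06],[.6035,.0735,.06],[.603,.2,.09],[.446,-.064,.03])])
E
```

```text
[ 0.50012729 -0.3413511   0.28641304]
honey (array([146. , 309.8]), 0.79, array([ 0.638 , -0.0997,  0.1   ])) (array([206.8, 347.8]), 0.92)
salt (array([169.3, 227.5]), 0.85, array([0.5861, 0.0661, 0.112 ])) (array([182.8, 299.8]), 0.64)
mill (array([166.6, 161.1]), 0.65, array([0.5817, 0.1872, 0.15  ])) (array([165.4, 271.6]), 0.6)
candle (array([167.9, 199.6]), 0.82, array([0.6111, 0.1347, 0.027 ])) (array([189.9, 287.2]), 0.61)
spreader (array([184. , 317.4]), 0.89, array([ 0.5763, -0.1237,  0.02  ])) (array([200.8, 283.8]), 0.71)
short_tin (array([242.4, 294.2]), 0.86, array([ 0.4446, -0.068 ,  0.058 ])) (array([226.4, 278.7]), 0.82)
honey lid top cam [ 7 25  1  1  1] (np.float64(299.0), np.float64(146.0)) [[0.6392, -0.078, 0.096], [0.636, -0.0771, 0.106]]
scene px predicted [[350.8, 205.1], [298.3, 186.3], [274.9, 163.3], [276.8, 226.2]]
```

```bash
python3 - <<'E'
from m import *
T=read_camera("top"); g=np.asarray(T["pixels"]).sum(2)
print(g[142,288:332].tolist()); print(g[120:172,309].tolist())
for X in([.65,-.105,.096],[.65,-.1365,.096],[.65,-.0735,.096],[.6815,-.105,.096],[.6185,-.105,.096],[.62,-.105,.022]): print(X,proj(T,X).round(1))
E
```

```text
[447, 450, 452, 444, 446, 448, 454, 453, 385, 264, 157, 142, 162, 175, 150, 153, 144, 145, 146, 149, 140, 149, 148, 144, 156, 155, 139, 154, 134, 133, 157, 151, 151, 145, 145, 146, 138, 136, 169, 297, 422, 460, 468, 451]
[387, 396, 470, 535, 523, 425, 222, 125, 142, 150, 145, 138, 146, 137, 142, 138, 145, 144, 134, 139, 147, 147, 149, 148, 153, 149, 144, 138, 149, 159, 151, 150, 158, 128, 125, 155, 228, 255, 242, 221, 211, 195, 195, 198, 189, 207, 277, 334, 395, 456, 470, 463]
[0.65, -0.105, 0.096] [312.  140.9]
[0.65, -0.1365, 0.096] [327.3 141. ]
[0.65, -0.0735, 0.096] [296.7 140.9]
[0.6815, -0.105, 0.096] [311.7 126.2]
[0.6185, -0.105, 0.096] [312.4 155.8]
[0.62, -0.105, 0.022] [308.7 164.5]
```

```bash
python3 -c "from plant import *; print(sign_off())"
```

```text
the job is handed in; nothing more can be done
None
```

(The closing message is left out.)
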